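# Set out the shielded draw-up station

### The job

Build up the open shielding pot in this order: the white spacer insert fully down into the pot's bore, the larger of the two glass vials (kept upright) fully down in the insert, then the bell-shaped cap over the vial and fully home on the pot's rim. Stand the syringe shield upright in the middle of the gap between the pot and the kidney dish, in line with both, and set the needle box flat on its base on the opposite side of the pot, in the same line and about as far from the pot as the syringe shield. Leave the small vial where it is.

Things in the scene. Friction and masses are not known exactly. Their poses are not given: they have to be found in the camera images.
- pot: Open dark metal shielding pot, fixed to the worktop: a cylinder 76 mm in diameter and 36 mm high with a bore 44 mm in diameter (slightly chamfered mouth), floor of the bore 10 mm above its underside. Origin: centre of its underside; z up. Its y axis points away from the kidney dish, within 2 degrees of the common line of pot and dish.
- kidney_dish: Stainless kidney dish, fixed, 217 mm long (own y axis, lying along the line from the pot through the dish) by 114 mm wide and 36 mm high, with a capped syringe in it. Origin: centre of its underside; its centre is 285 to 310 mm from the pot's, to the robot's right of it.
- insert: Loose white plastic spacer insert, 35 mm high, standing upright: barrel 41 mm in diameter for the lowest 22 mm (tapered foot), then a collar 54 mm in diameter and 13 mm high (grip there). Recess 31 mm in diameter, 15 mm deep in its top takes the large vial. Seated: collar on the pot's rim, underside 14 mm, top 49 mm above the pot's underside. Origin: centre of the barrel's underside; z up.
- vial_large: The larger glass vial, red-topped, 28 mm in diameter, 57 mm high, straight-sided up to about 34 mm, about 28 g, starts upright. Seated in the insert its underside is 34 mm above the pot's underside. Origin: centre of its underside; z up.
- vial_small: The smaller glass vial, blue-topped, 22 mm in diameter, 46 mm high, loose, upright; not needed, to be left alone. Origin: centre of its underside.
- cap: Loose dark metal bell-shaped cap, 0.4 to 0.8 kg, 84 mm high, standing open end down: 72 mm in diameter, with a grip collar 36 mm in diameter on top (67 to 84 mm up) and a 14 mm needle hole. Inside 59 mm in diameter, 58 mm deep: it goes over the vial and the insert's collar onto the pot's rim (its underside 36 mm above the pot's). Origin: centre of its underside; z up.
- syringe_shield: Syringe shield standing upright, 78 mm high, about 0.34 kg: dark post 28 mm in diameter up to 44 mm, white cylindrical cap 36 mm in diameter above it (grip there). Origin: centre of its underside; z up.
- needle_box: Orange and white cardboard needle box lying flat, 92 mm long (own y axis), 62 mm wide (own x axis; grip across this) and 48 mm high. Origin: centre of its underside; z up.
Mind the look-alikes: they are no part of the job. What is shaped like the insert but red is not meant.

How it is judged:
By the outcome, as a careful person would: the job done as asked, in the order asked, and still so for the second after the job is handed in, with the robot touching nothing.
It also fails if it takes over 118 s, if anything falls off the work surface, if the arm or the gripper's body presses on something with over 40 N, if the wrist force passes 120 N, or if a joint passes its speed limit or range.

### The arm

A 6-joint arm with a two-finger parallel gripper is mounted at the origin on a cart in front of the work surface, level with it; the furniture and walls round the work are solid. World frame = base frame: x ahead of the robot, y to its left, z up, the work surface at z = 0. Lengths are in m, angles in degrees, forces in N, time in s.
With the tool pointing down it reaches from about 0.4 to 0.825 m from the base axis. Payload 7 kg.
Tool frame: the origin (TCP) lies midway between the tips of the shut fingers; the grasp point (between the pads) lies 19 mm behind it; z points along the fingers, x is the direction in which the jaws open and shut, and the axes are right-handed (so a half turn about z gives the same grasp; the last joint's range is limited). The gripper opens to 88 mm and grips with 3 to 60 N. Pads are 19 mm wide; open, the fingers measure 130 mm over their backs; the gripper's body (78 mm by 193 mm) begins 47 mm behind the grasp point.
Start: joints at [-48.008, 20.546, 0.682, 0, -70.136, -16.507], TCP at [0.29, -0.609, 0.227] pointing down, gripper open.
Joint ranges: [-176.03, 176.03], [-82.01, 121.73], [-58.28, 71.71], [-173.87, 95.51], [-174.79, -0.11], [-173.66, 173.66]. Speed limits (degrees/s): [136.94, 136.94, 172.46, 180, 180, 180].

### API

Orientations are given as [roll, pitch, yaw] about the fixed x, y, z axes, in that order (R = Rz(yaw) Ry(pitch) Rx(roll)).
In Python, from plant import ctrl, vision, nets gives the robot as it stands.
- The arm moves only by the shell command python3 -m jog 'ROWS'. ROWS is text: rows parted by semicolons, each of 7 numbers parted by spaces: the turn, a rotation vector about the tool's x, y, z in units of 0.1 rad (1.0 is 0.1 rad), then the shift along the tool's x, y, z in units of 4 cm (1.0 is 4 cm), then the opening, from -1 (shut) to 1 (fully open). In form: rx ry rz x y z jaw; .... A call has 1 to 8 rows; each row shifts and turns the commanded pose from where the row before left it, along the tool's axes as they then stand; what a row does not reach is not made up. A row lasts 1/8 s, in which the tool goes at most 62.5 mm and 10.7 degrees, less where a joint would pass 70% of its speed; a pose out of reach is approached as far as the arm can. A call with a number of a shift or a turn outside -1 to 1 is refused whole. A call with a gripper value outside its range is refused whole. The fingers move at their own pace and stop on an object; the grip force is fixed at half the most. Time passes only in rows, so rows that do not move let the fingers close. It gives the time, the measured TCP pose, the force and the opening at its end, in the units of the state.
- ctrl.get_obs(): the state, without advancing time (a new reading comes with each control period).
- vision.snapshot(name): name is "scene" or "top"; returns (picture, depth): 420x560x3 uint8, red, green, blue; 420x560 float32, m along the optical axis (not along the pixel's ray), 0 where there is no reading.
- vision.camera_info(name): a dict with "camera_matrix" (3x3 intrinsics, pixels), "D" ([k1, k2, p1, p2, k3] as OpenCV has them; the pictures are not rectified), "camera_from_world" (4x4, takes a point from world to camera coordinates). Camera axes: x right, y down, z forward; pixel columns grow to the right and rows downward; lengths in m; the calibration is good to about 2 mm. A picture is of the moment at which its call begins. camera_info takes no time and is no camera call.
- ctrl.close_job(): hands the job in, once; it reports no verdict.
Trained networks look in the newest picture that a camera, given by its name, has taken for a name from the list of things; names that differ only in an ending like _2 or _b are one class to them, and where a whole thing is asked for, a point or a joint stands for the part that bears it (a point fixed in the world has none). Each returns a list of dicts, best first, with "score" (0 to 1); they miss things now and then, are a little off and sometimes report something else, mostly with a low value. They report only what shows in the picture. A call takes as long as a camera call. They do not tell look-alikes from the thing itself.
- nets.boxes_of(target, camera): "location" ([x, y, z] in m, in world coordinates, good to about 4 mm: the middle of the surface that is visible of it).
The state is a dict: "clock": time; "joint_pos": joint angles; "qvel": joint speeds; "tau": joint torques, N m; "tool_pos": TCP position; "orientation": TCP orientation; "force": force on the tool from outside, world axes, zero at the start; "moment": the same for the moment, N m; "opening": finger opening in m.
Only numpy, scipy, OpenCV 4.12 (cv2) and the standard library are available. Lean on these libraries where they do the work, as an engineer would, in place of code of your own. Each camera call takes 0.05 s, during which the arm holds its last target.

## Working session

There is one attempt and no reset: what is moved stays moved. The work goes in short steps, Python scripts to look and compute and a shell command to move; the robot and the scene stay as the last step left them, time stands still between calls to the robot, and variables do not carry over. Pictures are saved under pics/ and viewed, and the job is handed in when it is done.

```bash
ls; mkdir -p pics; cat > h.py <<'E'
import numpy as np, cv2
from plant import ctrl, vision, nets
def snap(n,save=None):
    p,d=vision.snapshot(n)
    if save: cv2.imwrite('pics/'+save,cv2.cvtColor(p,cv2.COLOR_RGB2BGR))
    return p,d
def cloud(n,d):
    c=vision.camera_info(n); K=np.array(c['camera_matrix'],float);D=np.array(c['D'],float);T=np.linalg.inv(np.array(c['camera_from_world']))
    v,u=np.mgrid[0:420,0:560]
    q=cv2.undistortPoints(np.stack([u,v],-1).reshape(-1,1,2).astype(float),K,D).reshape(420,560,2)
    P=np.dstack([q*d[...,None],d])
    W=P@T[:3,:3].T+T[:3,3]; W[d==0]=np.nan
    return W
E
python3 - <<'E'
from h import *
for n in('scene','top'):
    p,d=snap(n,n+'0.png'); W=cloud(n,d); np.save(n+'0.npy',W)
    print(n,np.linalg.inv(np.array(vision.camera_info(n)['camera_from_world'])).round(3).tolist())
print(ctrl.get_obs())
E
```

```text
pics
scene [[-0.874, -0.331, 0.356, 0.12], [-0.486, 0.568, -0.664, 0.774], [0.018, -0.753, -0.657, 0.781], [0.0, 0.0, 0.0, 1.0]]
top [[-0.025, -0.994, 0.108, 0.439], [-0.999, 0.027, 0.018, 0.024], [-0.021, -0.107, -0.994, 1.018], [0.0, 0.0, 0.0, 1.0]]
{'clock': 0.1, 'joint_pos': array([-4.80074270e+01,  2.05883346e+01,  6.37322695e-01, -1.71795515e-02,
       -7.01352285e+01, -1.65080334e+01]), 'qvel': array([ 0.0103836 , -0.00115414,  0.20357489,  0.02471191,  0.00614199,
        0.06784229]), 'tau': array([-1.09328197e-03, -5.84163702e+01,  2.93750900e+01,  7.01542899e+00,
        1.01918538e-02, -5.50750144e-05]), 'tool_pos': array([ 0.29021969, -0.60892817,  0.22569388]), 'orientation': array([-1.79990977e+02, -8.72748704e-02,  1.15478683e+02]), 'force': array([ 0.25758003, -0.3365029 ,  0.90094579]), 'moment': array([-0.01105431,  0.03984246,  0.01351273]), 'opening': 0.08765437803748405}
```

View pics/scene0.png

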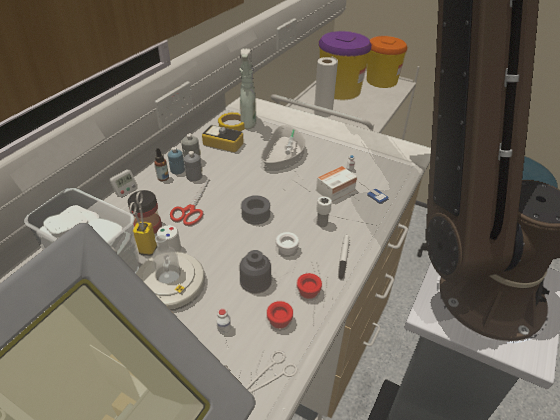

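View pics/top0.png

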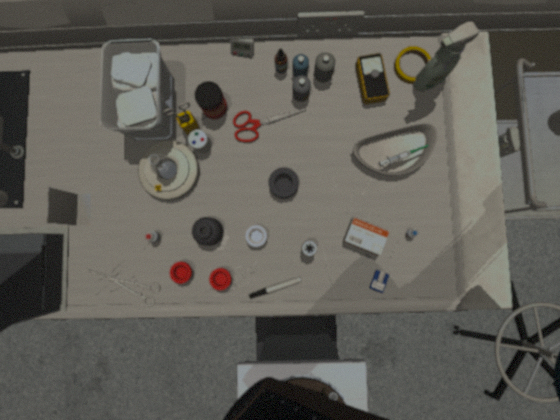

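The top view shows: pot (283,183), dish (394,150), white insert (256,236), and red look-alike rings (181,272) and (220,279). Cap (207,231), red-topped vial (152,237), shield (309,248), needle box (366,236), small vial (411,233).

```bash
cat > m.py <<'E'
from h import *
W=np.load('top0.npy')
def layer(u,v,r,zlo,zhi):
    s=W[v-r:v+r+1,u-r:u+r+1].reshape(-1,3); s=s[np.isfinite(s).all(1)]
    return s[(s[:,2]>zlo)&(s[:,2]<zhi)]
def rep(nm,u,v,r,zlo,zhi):
    q=layer(u,v,r,zlo,zhi)
    (c,rad)=cv2.minEnclosingCircle(q[:,:2].astype(np.float32)); 
    print(nm,len(q),'mec',np.round(c,4),round(rad,4),'mean',q.mean(0).round(4),'mm',((q.min(0)+q.max(0))/2).round(4),(q.max(0)-q.min(0)).round(4))
if __name__=='__main__':
    q=layer(240,190,10,-.1,.1); print('table z',np.median(q[:,2]),np.std(q[:,2]))
    rep('pot',283,183,18,.030,.042)
    rep('insert',256,236,14,.029,.042)
    rep('cap top',207,231,18,.076,.095)
    rep('vialL',152,237,10,.045,.07)
    rep('vialS',411,233,10,.035,.06)
    rep('shield',309,248,14,.07,.09)
    rep('box',366,236,28,.04,.055)
    rep('dish',394,150,48,.030,.042)
E
python3 m.py; python3 - <<'E'
from h import *
for t in ['pot','kidney_dish','insert','vial_large','vial_small','cap','syringe_shield','needle_box']:
    for c in('top','scene'):
        print(t,c,[(round(x['score'],2),np.round(x['location'],3).tolist()) for x in nets.boxes_of(t,c)[:3]])
im=cv2.imread('pics/top0.png'); c=np.hstack([cv2.resize(im[205:300,130:270],None,fx=5,fy=5,interpolation=3)]); cv2.imwrite('pics/c1.png',c)
im=cv2.imread('pics/top0.png');cv2.imwrite('pics/c2.png',cv2.resize(im[120:270,270:450],None,fx=4,fy=4,interpolation=3))
E
```

```text
table z 0.0004949791204407195 0.0019443780132363474
pot 494 mec [0.5929 0.0327] 0.0382 mean [0.5927 0.0325 0.0361] mm [0.5923 0.0325 0.0358] [0.0733 0.0749 0.0111]
insert 259 mec [0.4623 0.1033] 0.027 mean [0.4625 0.1034 0.035 ] mm [0.4628 0.1033 0.0352] [0.0517 0.0519 0.0112]
cap top 167 mec [0.476  0.2236] 0.0184 mean [0.4764 0.2227 0.084 ] mm [0.4764 0.2238 0.0827] [0.0351 0.036  0.0112]
vialL 61 mec [0.4661 0.3604] 0.0106 mean [0.4663 0.3593 0.0568] mm [0.4663 0.3601 0.0552] [0.0172 0.0201 0.0112]
vialS 42 mec [ 0.4588 -0.282 ] 0.0086 mean [ 0.4583 -0.2808  0.0454] mm [ 0.4586 -0.2815  0.0436] [0.0147 0.0155 0.0147]
shield 184 mec [ 0.4289 -0.0244] 0.0178 mean [ 0.4292 -0.0243  0.0768] mm [ 0.4296 -0.0245  0.0766] [0.0327 0.033  0.0103]
box 1009 mec [ 0.4542 -0.1662] 0.0544 mean [ 0.4535 -0.1652  0.0489] mm [ 0.4535 -0.1664  0.0472] [0.0907 0.1069 0.0143]
dish 501 mec [ 0.6925 -0.2482] 0.1074 mean [ 0.6706 -0.2598  0.0345] mm [ 0.6675 -0.2493  0.0354] [0.1287 0.2111 0.0108]
pot top [(0.81, [0.595, 0.034, 0.032])]
pot scene [(0.56, [0.594, 0.042, 0.027])]
kidney_dish top [(0.97, [0.676, -0.261, 0.0])]
kidney_dish scene [(0.58, [0.677, -0.263, 0.014])]
insert top [(0.88, [0.46, 0.105, 0.033]), (0.7, [0.363, 0.196, 0.035]), (0.56, [0.381, 0.294, 0.034])]
insert scene [(0.75, [0.365, 0.194, 0.03]), (0.72, [0.379, 0.293, 0.032]), (0.7, [0.463, 0.11, 0.03])]
vial_large top [(0.6, [0.469, 0.353, 0.04]), (0.24, [0.456, -0.167, 0.046])]
vial_large scene [(0.89, [0.455, 0.367, 0.039]), (0.19, [0.677, -0.267, 0.015])]
vial_small top []
vial_small scene [(0.39, [0.458, -0.278, 0.025])]
cap top [(0.78, [0.478, 0.218, 0.062])]
cap scene [(0.85, [0.465, 0.24, 0.058])]
syringe_shield top [(0.77, [0.432, -0.023, 0.076]), (0.25, [0.461, 0.101, 0.033])]
syringe_shield scene [(0.91, [0.43, -0.012, 0.051])]
needle_box top [(0.95, [0.454, -0.166, 0.047])]
needle_box scene [(0.93, [0.447, -0.15, 0.047]), (0.43, [0.459, -0.279, 0.024])]
```

View pics/c1.png

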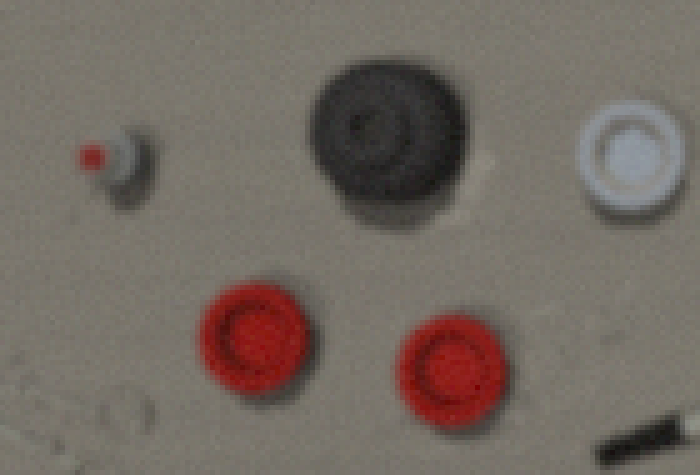

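View pics/c2.png

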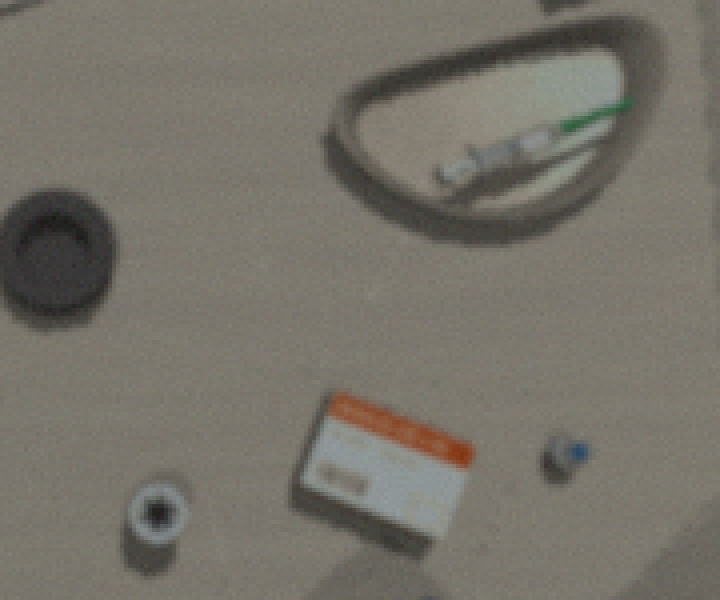

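```bash
python3 - <<'E'
from m import *
# box rect
q=layer(366,236,30,.043,.055); print('box',cv2.minAreaRect((q[:,:2]*1000).astype(np.float32)))
# dish outline incl. rim
q=layer(394,150,48,.026,.045); print('dish',cv2.minAreaRect((q[:,:2]*1000).astype(np.float32)))
# all heights in obstacle map near box target
for nm,r in [('insert',(256,236,14,.029,.042)),('pot',(283,183,18,.030,.042))]:
    q=layer(*r); 
    # fit circle on edge: convex hull area centroid
    h=cv2.convexHull((q[:,:2]*1000).astype(np.float32)); M=cv2.moments(h); print(nm,M['m10']/M['m00'],M['m01']/M['m00'],2*np.sqrt(M['m00']/np.pi))
E
```

```text
box ((453.76019287109375, -165.798583984375), (93.0096664428711, 62.33958053588867), 66.52070617675781)
dish ((661.445068359375, -255.3769989013672), (113.45450592041016, 214.49693298339844), 13.025547981262207)
insert 462.5541318646874 103.33623733890164 52.41488927082414
pot 592.7645802017576 32.564425922787485 74.67391646066126
```

The insert is the white ring at top (256,236), crop (632,152). The rings at (181,272) and (220,279) are red look-alikes, so they stay put. The large vial is the red-topped one at (152,237), and the blue-topped one at (411,233) is the small vial. I'll write a step helper next.

```bash
cat > to.py <<'E'
import sys
from h import *
from scipy.spatial.transform import Rotation as R
o=ctrl.get_obs(); p=o['tool_pos']; rpy=o['orientation']
x,y,z,psi=map(float,sys.argv[1:5])
Rc=R.from_euler('xyz',rpy,degrees=True); Rt=R.from_euler('xyz',[180,0,psi],degrees=True)
rv=(Rc.inv()*Rt).as_rotvec()/.1
d=np.array([x,y,z])-p
print('t',o['clock'],'pos',p.round(4),'rpy',rpy.round(2),'F',o['force'].round(1),'open',round(o['opening'],4))
print('turn units',rv.round(3),'shift(now axes)',(Rc.inv().apply(d)/.04).round(3),'shift(final axes)',(Rt.inv().apply(d)/.04).round(3))
E
python3 to.py 0.50 -0.2 0.25 180; python3 - <<'E'
from m import *
# dish end profile along the line
pot=np.array([.5928,.0325]);q=layer(394,150,48,.026,.045)[:,:2]
u=np.array([.6614,-.2554])-pot;L=np.linalg.norm(u);u/=L;n=np.array([-u[1],u[0]])
a=(q-pot)@u;b=(q-pot)@n
print(L,u)
for lo in range(-60,60,10):
    k=(b*1000>=lo)&(b*1000<lo+10)
    if k.sum(): print(lo,a[k].min().round(4),a[k].max().round(4))
E
```

```text
t 0.9 pos [ 0.2904 -0.6093  0.2266] rpy [180.    -0.   115.48] F [ 0.9 -0.2  0.6] open 0.0877
turn units [  0.    -0.   -11.26] shift(now axes) [ 6.982  9.133 -0.586] shift(final axes) [-5.24  10.232 -0.586]
0.2959600817677952 [ 0.23178802 -0.97276632]
-60 0.2658 0.3308
-50 0.2406 0.3536
-40 0.2277 0.3674
-30 0.2148 0.3752
-20 0.2057 0.3846
-10 0.1985 0.393
0 0.1933 0.3988
10 0.1901 0.4027
20 0.1892 0.4034
30 0.1889 0.4033
40 0.1921 0.401
50 0.2048 0.3857
```

```bash
python3 -m jog '0 0 0 0.7 0.91 -0.06 1;0 0 0 0.7 0.91 -0.06 1;0 0 0 0.7 0.91 -0.06 1;0 0 0 0.7 0.91 -0.06 1;0 0 0 0.7 0.91 -0.06 1;0 0 0 0.7 0.91 -0.06 1;0 0 0 0.7 0.91 -0.06 1;0 0 0 0.7 0.91 -0.06 1'
python3 -m jog '0 0 0 0.7 0.91 -0.06 1;0 0 0 0.7 0.91 -0.06 1;0 0 -0.938 0 0 0 1;0 0 -0.938 0 0 0 1;0 0 -0.938 0 0 0 1;0 0 -0.938 0 0 0 1;0 0 -0.938 0 0 0 1;0 0 -0.938 0 0 0 1'
python3 -m jog '0 0 -0.938 0 0 0 1;0 0 -0.938 0 0 0 1;0 0 -0.938 0 0 0 1;0 0 -0.938 0 0 0 1;0 0 -0.938 0 0 0 1;0 0 -0.938 0 0 0 1'
python3 to.py 0.4625 0.1033 0.12 180
```

```text
clock: 1.9
tool_pos: [0.4575, -0.2804, 0.2462]
orientation: [180.0, 0.0, 115.5]
force: [0.9, 0.1, 1.0]
opening: 0.0877
clock: 2.9
tool_pos: [0.4985, -0.1999, 0.2507]
orientation: [180.0, 0.0, 147.9]
force: [-0.5, -0.3, -0.4]
opening: 0.0878
clock: 3.65
tool_pos: [0.4985, -0.1999, 0.2507]
orientation: [180.0, 0.0, -179.8]
force: [-0.7, -0.1, -0.4]
opening: 0.0874
t 3.65 pos [ 0.4985 -0.1999  0.2507] rpy [ 1.8000e+02  1.0000e-02 -1.7985e+02] F [-0.7 -0.1 -0.4] open 0.0874
turn units [0.    0.003 0.027] shift(now axes) [0.881 7.583 3.267] shift(final axes) [0.9   7.581 3.267]
```

```bash
python3 -m jog '0 0 0 0.113 0.948 0 1;0 0 0.027 0.113 0.948 0 1;0 0 0 0.113 0.948 0 1;0 0 0 0.113 0.948 0 1;0 0 0 0.113 0.948 0.4 1;0 0 0 0.113 0.948 0.8 1;0 0 0 0.113 0.948 0.9 1;0 0 0 0.109 0.947 0.9 1'
python3 to.py 0.4625 0.1033 0.024 180; python3 -c "
from h import *
snap('top','a1.png');snap('scene','a1s.png')
im=cv2.imread('pics/a1s.png');cv2.imwrite('pics/a1c.png',cv2.resize(im[150:310,200:360],None,fx=3.5,fy=3.5))"
```

```text
clock: 4.65
tool_pos: [0.4632, 0.1048, 0.1301]
orientation: [180.0, 0.1, 179.8]
force: [1.5, 0.9, -0.9]
opening: 0.0877
t 4.65 pos [0.4632 0.1048 0.1301] rpy [1.7995e+02 7.0000e-02 1.7983e+02] F [ 1.5  0.9 -0.9] open 0.0877
turn units [ 0.008  0.013 -0.03 ] shift(now axes) [ 0.02  -0.04   2.651] shift(final axes) [ 0.016 -0.038  2.651]
```

View pics/a1c.png

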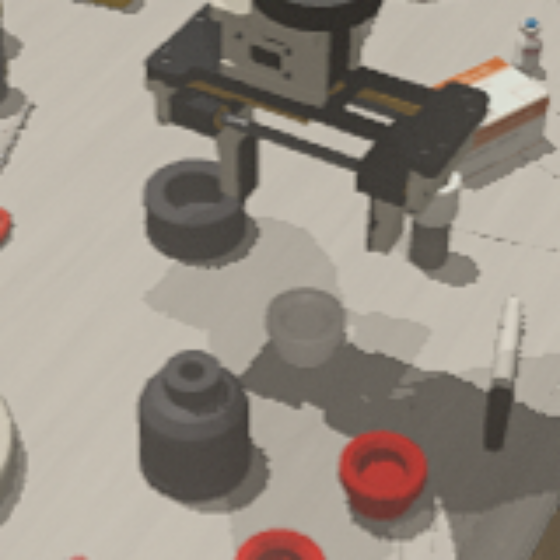

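The crop shows the jaws astride the insert, at about (305,325), well clear of the pot and cap. I'll go down.

```bash
python3 to.py 0.4625 0.1033 0.024 180; python3 -m jog '0 0 0 0 0 0.6 1;0 0 0 0 0 0.6 1;0 0 0 0 0 0.6 1;0 0 0 0 0 0 1;0 0 0 0 0 0 1'
python3 to.py 0.4625 0.1033 0.024 180
```

```text
t 4.75 pos [0.4612 0.1049 0.1274] rpy [-179.87   -0.25  179.94] F [-1.2 -0.6 -0.1] open 0.0878
turn units [-0.022 -0.044 -0.01 ] shift(now axes) [-0.044 -0.034  2.586] shift(final axes) [-0.033 -0.04   2.586]
clock: 5.38
tool_pos: [0.464, 0.1036, 0.0596]
orientation: [180.0, 0.1, 179.8]
force: [1.2, -0.3, 0.4]
opening: 0.0875
t 5.375 pos [0.464  0.1036 0.0596] rpy [1.7997e+02 7.0000e-02 1.7983e+02] F [ 1.2 -0.3  0.4] open 0.0875
turn units [ 0.005  0.012 -0.03 ] shift(now axes) [ 0.039 -0.009  0.891] shift(final axes) [ 0.038 -0.008  0.891]
```

```bash
python3 -m jog '0 0 0 0.037 -0.01 0.445 1;0 0 0 0 0 0.445 1;0 0 0 0 0 0 1;0 0 0 0 0 0 1'
python3 to.py 0.4625 0.1033 0.024 180
```

```text
clock: 5.88
tool_pos: [0.4625, 0.1035, 0.0241]
orientation: [180.0, 0.1, 179.8]
force: [0.1, 0.0, 0.7]
opening: 0.0876
t 5.875 pos [0.4625 0.1035 0.0241] rpy [1.7995e+02 8.0000e-02 1.7983e+02] F [0.1 0.  0.7] open 0.0876
turn units [ 0.008  0.014 -0.029] shift(now axes) [ 0.001 -0.004  0.003] shift(final axes) [ 0.001 -0.004  0.003]
```

```bash
python3 -m jog '0 0 0 0 0 0 -1;0 0 0 0 0 0 -1;0 0 0 0 0 0 -1;0 0 0 0 0 0 -1;0 0 0 0 0 0 -1;0 0 0 0 0 0 -1;0 0 0 0 0 0 -1;0 0 0 0 0 0 -1'
python3 -m jog '0 0 0 0 0 -0.2 -1;0 0 0 0 0 -0.6 -1;0 0 0 0 0 -0.6 -1;0 0 0 0 0 -0.6 -1;0 0 0 0 0 0 -1'
python3 to.py 0.5928 0.0325 0.09 180

```

```text
clock: 6.88
tool_pos: [0.462, 0.1032, 0.0231]
orientation: [180.0, 0.0, 179.8]
force: [0.1, 0.4, 3.9]
opening: 0.0531
clock: 7.5
tool_pos: [0.4626, 0.1036, 0.1048]
orientation: [179.9, 0.2, 179.8]
force: [-0.0, -1.1, -1.4]
opening: 0.0532
t 7.5 pos [0.4626 0.1036 0.1048] rpy [1.7989e+02 1.6000e-01 1.7983e+02] F [-0.  -1.1 -1.4] open 0.0532
turn units [ 0.019  0.028 -0.03 ] shift(now axes) [-3.26  -1.769  0.374] shift(final axes) [-3.256 -1.778  0.369]
```

```bash
python3 -m jog '0 0 0 -0.651 -0.356 0 -1;0 0 0 -0.651 -0.356 0 -1;0 0 0 -0.651 -0.356 0 -1;0 0 0 -0.651 -0.356 0 -1;0 0 0 -0.651 -0.354 0 -1;0 0 0 0 0 0 -1;0 0 0 0 0 0 -1;0 0 0 0 0 0 -1'
python3 to.py 0.5928 0.0325 0.09 180
python3 - <<'E'
from h import *
p,d=snap('top','a2.png');np.save('a2.npy',cloud('top',d))
p,d=snap('scene','a2s.png');np.save('a2s.npy',cloud('scene',d))
a=cv2.imread('pics/a2.png')[140:230,230:330];b=cv2.imread('pics/a2s.png')[150:270,190:310]
cv2.imwrite('pics/a2c.png',np.hstack([cv2.resize(a,(400,360)),cv2.resize(b,(360,360))]))
E
```

```text
clock: 8.5
tool_pos: [0.5909, 0.0318, 0.1027]
orientation: [-180.0, -0.0, 179.8]
force: [-0.7, -0.3, -1.1]
opening: 0.053
t 8.5 pos [0.5909 0.0318 0.1027] rpy [-1.8000e+02 -4.0000e-02  1.7985e+02] F [-0.7 -0.3 -1.1] open 0.053
turn units [-0.001 -0.007 -0.026] shift(now axes) [-0.047  0.017  0.318] shift(final axes) [-0.047  0.017  0.318]
```

View pics/a2c.png

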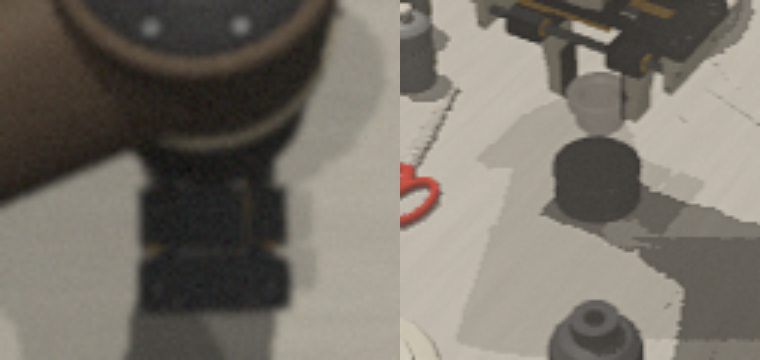

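The scene crop shows the insert hanging squarely in the jaws above the pot. The gripper blocks the top view. I'll fit cylinders in the scene camera for the relative offset.

```bash
cat > fit.py <<'E'
from h import *
from scipy.optimize import least_squares
def fitc(W,c,r,zlo,zhi,rs=0.012):
    """circle centre with known radius from side/surface points"""
    P=W.reshape(-1,3);P=P[np.isfinite(P).all(1)]
    c=np.array(c,float)
    for rs_ in (rs,rs,.006,.004,.004):
        rr=np.hypot(*(P[:,:2]-c).T)
        q=P[(P[:,2]>zlo)&(P[:,2]<zhi)&(abs(rr-r)<rs_)]
        c=least_squares(lambda x:np.hypot(*(q[:,:2]-x).T)-r,c,loss='soft_l1',f_scale=.001).x
    res=np.hypot(*(q[:,:2]-c).T)-r
    return c.round(4),len(q),res.std().round(4)
E
python3 - <<'E'
from fit import *
s0=np.load('scene0.npy');s2=np.load('a2s.npy')
print('pot0',fitc(s0,[.593,.0325],.038,.006,.030)); print('pot2',fitc(s2,[.593,.0325],.038,.006,.030))
print('ins0',fitc(s0,[.4625,.1033],.027,.024,.032))
for z in ((.102,.112),(.104,.110)): print('ins2',fitc(s2,[.591,.0318],.027,*z))
print('cap0 body',fitc(s0,[.476,.224],.036,.006,.045),'collar',fitc(s0,[.476,.224],.018,.07,.081))
print('shield0',fitc(s0,[.429,-.0245],.018,.048,.075),fitc(s0,[.429,-.0245],.014,.006,.04))
print('vial0',fitc(s0,[.466,.36],.014,.004,.033))
E
```

```text
pot0 (array([0.5977, 0.0318]), 192, np.float64(0.0012))
pot2 (array([0.5977, 0.032 ]), 190, np.float64(0.0014))
ins0 (array([0.4659, 0.1038]), 63, np.float64(0.0012))
ins2 (array([0.5799, 0.0343]), 78, np.float64(0.0022))
ins2 (array([0.5801, 0.035 ]), 45, np.float64(0.0021))
cap0 body (array([0.4799, 0.2224]), 379, np.float64(0.0012)) collar (array([0.48  , 0.2242]), 60, np.float64(0.001))
shield0 (array([ 0.4325, -0.0239]), 139, np.float64(0.0015)) (array([ 0.4324, -0.0229]), 111, np.float64(0.0011))
vial0 (array([0.4689, 0.3622]), 121, np.float64(0.0008))
```

```bash
python3 - <<'E'
from fit import *
s0=np.load('scene0.npy');s2=np.load('a2s.npy')
for z in ((.084,.099),(.088,.1),(.09,.098)): print('ins2',fitc(s2,[.593,.032],.0205,*z,rs=.008))
print('ins0',fitc(s0,[.4659,.1035],.0205,.008,.02,rs=.008))
# rim of pot in scene: top annulus
P=s0.reshape(-1,3);P=P[np.isfinite(P).all(1)]
def rim(P,c,r,zl,zh):
    q=P[(np.hypot(*(P[:,:2]-c).T)<r)&(P[:,2]>zl)&(P[:,2]<zh)][:,:2]
    h=cv2.convexHull((q*1000).astype(np.float32)); M=cv2.moments(h); return M['m10']/M['m00'],M['m01']/M['m00'],2*np.sqrt(M['m00']/np.pi)
print('pot rim scene',rim(P,[.595,.032],.045,.033,.042))
print('ins rim scene',rim(P,[.464,.1035],.033,.032,.042))
print('pot z',np.median(P[(abs(np.hypot(*(P[:,:2]-[.595,.032]).T)-.030)<.004)&(P[:,2]>.025)][:,2]))
q=s2.reshape(-1,3);q=q[np.isfinite(q).all(1)];k=q[(np.hypot(*(q[:,:2]-[.594,.032]).T)<.025)&(q[:,2]>.06)&(q[:,2]<.12)]
print(np.histogram(k[:,2],bins=np.arange(.06,.125,.005)))
E
```

```text
ins2 (array([0.5925, 0.0328]), 53, np.float64(0.0013))
ins2 (array([0.5924, 0.0334]), 38, np.float64(0.0016))
ins2 (array([0.5923, 0.0329]), 24, np.float64(0.0017))
ins0 (array([0.4647, 0.1034]), 32, np.float64(0.0013))
pot rim scene (596.2761481185614, 34.831414301920454, np.float64(74.87662585856117))
ins rim scene (464.61258212989986, 105.11524901392472, np.float64(52.73723167060473))
pot z 0.035054019901684996
(array([ 0,  0,  0,  2,  8, 26, 19, 29, 30, 23, 90,  9]), array([0.06 , 0.065, 0.07 , 0.075, 0.08 , 0.085, 0.09 , 0.095, 0.1  ,
       0.105, 0.11 , 0.115, 0.12 ]))
```

```bash
python3 -m jog '0 0 -0.026 -0.085 0 0.3 -1;0 0 0 0 0 0 -1;0 0 0 0 0 0 -1;0 0 0 0 0 0 -1'
python3 to.py 0.5943 0.0318 0.06 180
python3 - <<'E'
from fit import *
p,d=snap('scene','a3s.png');s=cloud('scene',d)
z=ctrl.get_obs()['tool_pos'][2]-.0225
print(fitc(s,[.595,.032],.0205,z+.004,z+.02,rs=.008),fitc(s,[.597,.032],.038,.006,.030))
E
```

```text
clock: 9.1
tool_pos: [0.5952, 0.0316, 0.0911]
orientation: [180.0, 0.0, 180.0]
force: [-0.6, 0.1, -0.5]
opening: 0.0526
t 9.1 pos [0.5952 0.0316 0.0911] rpy [1.8000e+02 1.0000e-02 1.7997e+02] F [-0.6  0.1 -0.5] open 0.0526
turn units [ 0.     0.001 -0.005] shift(now axes) [0.023 0.006 0.776] shift(final axes) [0.023 0.006 0.776]
(array([0.5967, 0.0321]), 58, np.float64(0.0014)) (array([0.5977, 0.032 ]), 199, np.float64(0.0014))
```

```bash
python3 -m jog '0 0 0 0 0 0.35 -1;0 0 0 0 0 0.35 -1;0 0 0 0 0 0 -1;0 0 0 0 0 0.1 -1;0 0 0 0 0 0.1 -1;0 0 0 0 0 0 -1'
python3 to.py 0.5950 0.0318 0.038 180
```

```text
clock: 9.9
tool_pos: [0.595, 0.0315, 0.0547]
orientation: [-180.0, -0.0, 180.0]
force: [-0.5, -0.2, -0.9]
opening: 0.0532
t 9.9 pos [0.595  0.0315 0.0547] rpy [-1.7999e+02 -2.0000e-02  1.7997e+02] F [-0.5 -0.2 -0.9] open 0.0532
turn units [-0.001 -0.004 -0.005] shift(now axes) [0.    0.008 0.418] shift(final axes) [0.    0.008 0.418]
```

```bash
python3 -m jog '0 0 0 0 0 0.1 -1;0 0 0 0 0 0.1 -1;0 0 0 0 0 0 -1'
python3 -m jog '0 0 0 0 0 0.1 -1;0 0 0 0 0 0 -1;0 0 0 0 0 0.05 -1;0 0 0 0 0 0 -1'
python3 to.py 0.5950 0.0318 0.038 180
```

```text
clock: 10.28
tool_pos: [0.5949, 0.0315, 0.0465]
orientation: [-180.0, -0.0, 180.0]
force: [0.4, -0.6, 0.2]
opening: 0.0526
clock: 10.78
tool_pos: [0.5951, 0.0315, 0.0408]
orientation: [-180.0, -0.0, 180.0]
force: [0.2, 0.1, -0.5]
opening: 0.0531
t 10.775 pos [0.5951 0.0315 0.0408] rpy [-1.8000e+02 -1.0000e-02  1.7997e+02] F [ 0.2  0.1 -0.5] open 0.0531
turn units [-0.    -0.002 -0.005] shift(now axes) [0.002 0.007 0.071] shift(final axes) [0.002 0.007 0.071]
```

```bash
python3 -m jog '0 0 0 0 0 0.05 -1;0 0 0 0 0 0 -1;0 0 0 0 0 0 1;0 0 0 0 0 0 1;0 0 0 0 0 0 1;0 0 0 0 0 0 1;0 0 0 0 0 -0.7 1;0 0 0 0 0 -0.7 1'
python3 -m jog '0 0 0 0.4 0.9 -1 1;0 0 0 0.4 0.9 -1 1;0 0 0 0.4 0.9 0 1;0 0 0 0.4 0.9 0 1;0 0 0 0.4 0.9 0 1;0 0 0 0 0 0 1'
python3 - <<'E'
from fit import *
p,d=snap('scene','a4s.png');s=cloud('scene',d); p,d=snap('top','a4.png');t=cloud('top',d)
np.save('a4.npy',t)
for nm,W in(('s',s),('t',t)):
    P=W.reshape(-1,3);P=P[np.isfinite(P).all(1)]
    rr=np.hypot(*(P[:,:2]-[.595,.0318]).T)
    k=P[(abs(rr-.0215)<.003)&(P[:,2]>.03)&(P[:,2]<.09)];print(nm,len(k),'collar top z',np.median(k[:,2]))
    q=P[(rr<.034)&(P[:,2]>.044)&(P[:,2]<.06)][:,:2];h=cv2.convexHull((q*1000).astype(np.float32)); M=cv2.moments(h); print(M['m10']/M['m00'],M['m01']/M['m00'],2*np.sqrt(M['m00']/np.pi))
a=cv2.imread('pics/a4.png')[140:230,230:330];b=cv2.imread('pics/a4s.png')[150:270,190:310]
cv2.imwrite('pics/a4c.png',np.hstack([cv2.resize(a,(400,360)),cv2.resize(b,(360,360))]))
E
python3 to.py .4665 .36 .15 180
```

```text
clock: 11.78
tool_pos: [0.5949, 0.0314, 0.0953]
orientation: [-180.0, -0.1, 180.0]
force: [1.0, 0.6, -0.9]
opening: 0.0874
clock: 12.52
tool_pos: [0.5144, 0.2136, 0.1752]
orientation: [180.0, 0.0, -179.9]
force: [0.3, -0.8, 0.6]
opening: 0.0875
s 15 collar top z 0.04770400500622529
609.1477435307507 40.76120890394374 27.272456432027845
t 130 collar top z 0.04931037143202116
592.714428794568 31.43525619769521 52.731990709920865
t 12.625 pos [0.5151 0.2118 0.175 ] rpy [-180.     -0.   -179.96] F [-0.3 -1.   0.9] open 0.0877
turn units [-0.    -0.     0.007] shift(now axes) [1.211 3.706 0.625] shift(final axes) [1.214 3.705 0.625]
```

View pics/a4c.png

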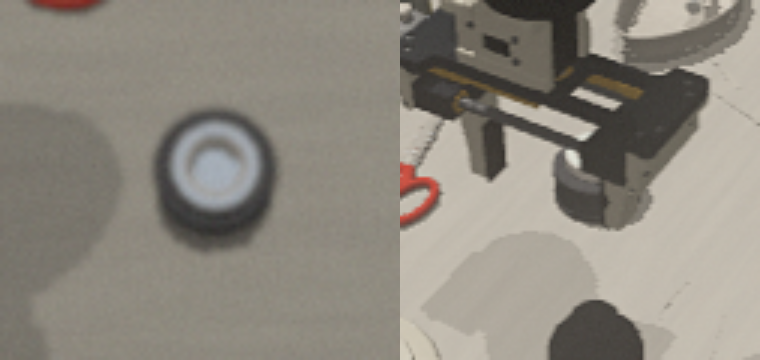

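The top crop shows the white insert sitting concentric in the pot at about (215,165), collar top at z = 49 mm, so it's seated. Next is the vial.

```bash
python3 -m jog '0 0 0 0.24 0.745 0 1;0 0 0 0.24 0.745 0 1;0 0 0 0.24 0.745 0.15 1;0 0 0 0.24 0.745 0.3 1;0 0 0 0.24 0.745 0.3 1;0 0 0 0 0 0.3 1;0 0 0 0 0 0 1;0 0 0 0 0 0 1'
python3 to.py .467 .3605 .02 180
python3 - <<'E'
from fit import *
p,d=snap('scene','a5s.png');s=cloud('scene',d); p,d=snap('top','a5.png')
print(fitc(s,[.469,.362],.014,.004,.033))
a=cv2.imread('pics/a5.png')[190:290,100:220];b=cv2.imread('pics/a5s.png')[220:360,140:310]
cv2.imwrite('pics/a5c.png',np.hstack([cv2.resize(a,(400,333)),cv2.resize(b,(400,333))]))
E
```

```text
clock: 13.62
tool_pos: [0.4679, 0.3597, 0.1333]
orientation: [-180.0, 0.0, 179.9]
force: [0.3, 0.4, -0.1]
opening: 0.0874
t 13.625 pos [0.4679 0.3597 0.1333] rpy [-1.8000e+02  1.0000e-02  1.7991e+02] F [ 0.3  0.4 -0.1] open 0.0874
turn units [-0.     0.002 -0.016] shift(now axes) [0.024 0.02  2.833] shift(final axes) [0.024 0.02  2.833]
(array([0.4689, 0.3619]), 119, np.float64(0.0007))
```

View pics/a5c.png

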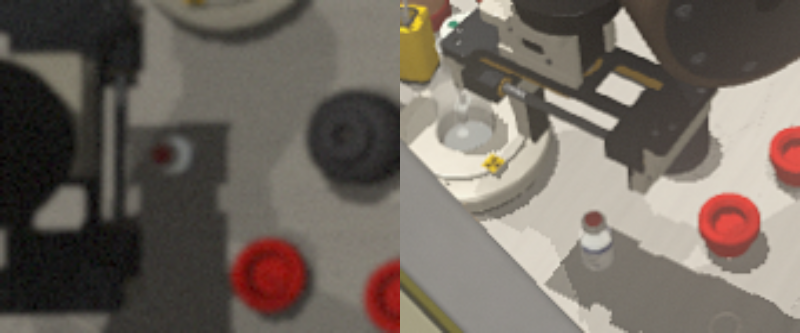

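```bash
python3 - <<'E'
from h import *
for f in('top0','scene0'):
    P=np.load(f+'.npy').reshape(-1,3);P=P[np.isfinite(P).all(1)]
    for x in np.arange(.50,.62,.02):
        k=P[(P[:,0]>=x)&(P[:,0]<x+.02)&(P[:,1]>.31)&(P[:,1]<.41)]
        print(f,x.round(2),len(k),k[:,2].max().round(3) if len(k) else '')
E
python3 -m jog '0 0 0 0.02 0.02 0.8 1;0 0 0 0 0 0.8 1;0 0 0 0 0 0.8 1;0 0 0 0 0 0.3 1;0 0 0 0 0 0 1;0 0 0 0 0 0 1'
python3 to.py .467 .3605 .020 180
```

```text
top0 0.5 297 0.006
top0 0.52 293 0.006
top0 0.54 291 0.024
top0 0.56 311 0.036
top0 0.58 294 0.04
top0 0.6 327 0.105
scene0 0.5 344 0.003
scene0 0.52 332 0.005
scene0 0.54 311 0.024
scene0 0.56 502 0.031
scene0 0.58 386 0.04
scene0 0.6 554 0.101
clock: 14.48
tool_pos: [0.4672, 0.3621, 0.0263]
orientation: [179.9, 0.1, 180.0]
force: [0.6, 0.8, 0.3]
opening: 0.0872
t 14.475 pos [0.4672 0.3621 0.0263] rpy [1.7991e+02 8.0000e-02 1.7998e+02] F [0.6 0.8 0.3] open 0.0872
turn units [ 0.016  0.014 -0.004] shift(now axes) [ 0.006 -0.041  0.158] shift(final axes) [ 0.006 -0.04   0.158]
```

```bash
python3 -m jog '0 0 0 0 -0.03 0.155 1;0 0 0 0 0 0 1;0 0 0 0 0 0 1'
python3 to.py .467 .3608 .020 180
python3 -m jog '0 0 0 0 0 0 -1;0 0 0 0 0 0 -1;0 0 0 0 0 0 -1;0 0 0 0 0 0 -1;0 0 0 0 0 0 -1;0 0 0 0 0 0 -1;0 0 0 0 0 0 -1;0 0 0 0 0 0 -1'
python3 -m jog '0 0 0 0 0 0 -1;0 0 0 0 0 -0.2 -1;0 0 0 0 0 -0.6 -1;0 0 0 0 0 -0.7 -1;0 0 0 0 0 -0.8 -1;0 0 0 0 0 -0.7 -1;0 0 0 0 0 0 -1'
python3 to.py 0.5950 0.0315 0.12 180
```

```text
clock: 14.85
tool_pos: [0.4666, 0.3603, 0.019]
orientation: [180.0, 0.0, 180.0]
force: [-1.2, 0.2, -0.3]
opening: 0.0875
t 14.85 pos [0.4666 0.3603 0.019 ] rpy [1.7999e+02 1.0000e-02 1.7997e+02] F [-1.2  0.2 -0.3] open 0.0875
turn units [ 0.002  0.002 -0.004] shift(now axes) [-0.011  0.013 -0.026] shift(final axes) [-0.011  0.013 -0.026]
clock: 15.85
tool_pos: [0.4665, 0.3602, 0.0188]
orientation: [-180.0, -0.0, 180.0]
force: [1.0, 0.2, 0.4]
opening: 0.027
clock: 16.73
tool_pos: [0.4675, 0.3614, 0.1419]
orientation: [179.8, 0.2, 180.0]
force: [-0.8, -0.4, -1.1]
opening: 0.0265
t 16.725 pos [0.4675 0.3614 0.1419] rpy [179.77   0.19 179.99] F [-0.8 -0.4 -1.1] open 0.0265
turn units [ 0.04   0.032 -0.001] shift(now axes) [-3.186 -8.249  0.524] shift(final axes) [-3.187 -8.248  0.547]
```

```bash
python3 -m jog '0 0 0 -0.2 -0.5 0 -1;0 0 0 -0.32 -0.82 0 -1;0 0 0 -0.32 -0.82 0 -1;0 0 0 -0.32 -0.82 0 -1;0 0 0 -0.32 -0.82 0 -1;0 0 0 -0.32 -0.82 0 -1;0 0 0 -0.32 -0.82 0 -1;0 0 0 -0.32 -0.82 0 -1'
python3 -m jog '0 0 0 -0.32 -0.82 0 -1;0 0 0 -0.32 -0.82 0 -1;0 0 0 -0.226 -0.37 0.2 -1;0 0 0 0 0 0 -1;0 0 0 0 0 0 -1;0 0 0 0 0 0 -1'
python3 to.py 0.5950 0.0315 0.1 180
python3 - <<'E'
from fit import *
p,d=snap('scene','a6s.png');s=cloud('scene',d)
o=ctrl.get_obs()['tool_pos'];z=o[2]-.019
print(fitc(s,o[:2]+[.0015,.001],.014,z+.002,z+.018,rs=.008),fitc(s,[.597,.032],.038,.006,.030),fitc(s,[.597,.032],.027,.038,.047,rs=.006))
b=cv2.imread('pics/a6s.png')[140:270,190:320]
cv2.imwrite('pics/a6c.png',cv2.resize(b,(520,520)))
E
```

```text
clock: 17.73
tool_pos: [0.5636, 0.1083, 0.1378]
orientation: [-180.0, -0.1, 179.9]
force: [-0.1, -0.4, -0.3]
opening: 0.0267
clock: 18.48
tool_pos: [0.5984, 0.0308, 0.1308]
orientation: [180.0, -0.0, -180.0]
force: [0.1, -0.1, -0.4]
opening: 0.0265
t 18.475 pos [0.5984 0.0308 0.1308] rpy [ 180.     -0.   -179.97] F [ 0.1 -0.1 -0.4] open 0.0265
turn units [ 0.001 -0.     0.005] shift(now axes) [0.084 0.017 0.77 ] shift(final axes) [0.084 0.017 0.77 ]
(array([0.5997, 0.0339]), 56, np.float64(0.0011)) (array([0.5978, 0.0322]), 192, np.float64(0.0014)) (array([0.5964, 0.0328]), 72, np.float64(0.0015))
```

View pics/a6c.png

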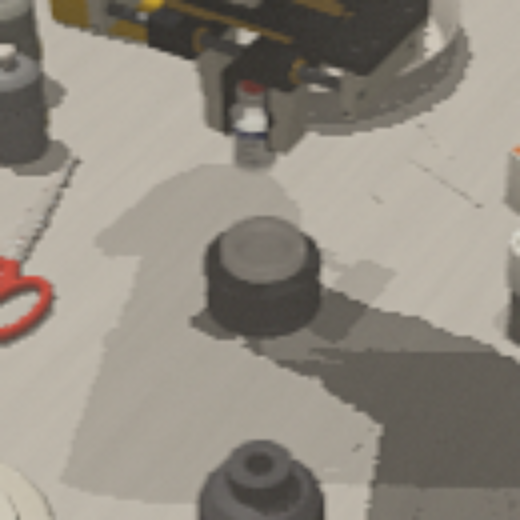

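The crop shows the vial upright in the jaws at (252,130), with the pot and insert below at (262,250). I'll measure again closer in.

```bash
python3 -m jog '0 0 0 0.084 -0.01 0.5 -1;0 0 0 0 0 0.6 -1;0 0 0 0 0 0.15 -1;0 0 0 0 0 0 -1;0 0 0 0 0 0 -1;0 0 0 0 0 0 -1'
python3 to.py 0.5950 0.0305 0.054 180
python3 - <<'E'
from fit import *
for i in range(3):
    p,d=snap('scene','a7s.png');s=cloud('scene',d)
    o=ctrl.get_obs()['tool_pos'];z=o[2]-.019
    print(o.round(4),fitc(s,o[:2]+[.0015,.002],.014,z+.002,z+.018,rs=.008),fitc(s,[.597,.032],.027,.038,.047,rs=.006))
E
```

```text
clock: 19.27
tool_pos: [0.5957, 0.0299, 0.0816]
orientation: [180.0, 0.1, 180.0]
force: [0.8, -0.3, 0.1]
opening: 0.0267
t 19.275 pos [0.5957 0.0299 0.0816] rpy [1.7998e+02 8.0000e-02 1.7998e+02] F [ 0.8 -0.3  0.1] open 0.0267
turn units [ 0.004  0.013 -0.004] shift(now axes) [0.019 0.014 0.69 ] shift(final axes) [0.018 0.014 0.69 ]
[0.5956 0.0299 0.0815] (array([0.5975, 0.0327]), 51, np.float64(0.0012)) (array([0.5965, 0.0326]), 70, np.float64(0.0015))
[0.5955 0.0298 0.0813] (array([0.5972, 0.0332]), 53, np.float64(0.0012)) (array([0.5971, 0.0323]), 68, np.float64(0.0016))
[0.5954 0.0298 0.0812] (array([0.597, 0.033]), 52, np.float64(0.0014)) (array([0.5969, 0.0325]), 64, np.float64(0.0013))
```

```bash
python3 -m jog '0 0 0 0.01 0 0.3 -1;0 0 0 0 0 0.15 -1;0 0 0 0 0 0 -1;0 0 0 0 0 0 -1'
python3 -m jog '0 0 0 0 0 0.07 -1;0 0 0 0 0 0 -1'
python3 to.py 0.5950 0.0297 0.054 180
```

```text
clock: 19.92
tool_pos: [0.5949, 0.0298, 0.0627]
orientation: [-180.0, -0.0, 180.0]
force: [-0.1, -0.1, 0.4]
opening: 0.0271
clock: 20.18
tool_pos: [0.5948, 0.0297, 0.0598]
orientation: [-180.0, -0.0, 180.0]
force: [0.2, -0.1, -0.9]
opening: 0.0265
t 20.175 pos [0.5948 0.0297 0.0598] rpy [-1.8000e+02 -1.0000e-02  1.7997e+02] F [ 0.2 -0.1 -0.9] open 0.0265
turn units [-0.    -0.001 -0.005] shift(now axes) [-0.006 -0.001  0.146] shift(final axes) [-0.006 -0.001  0.146]
```

```bash
python3 -m jog '0 0 0 0 0 0.08 -1;0 0 0 0 0 0.03 -1;0 0 0 0 0 0 -1'
python3 -m jog '0 0 0 0 0 0.03 -1;0 0 0 0 0 0 -1;0 0 0 0 0 0 -1'
python3 to.py 0.5950 0.0297 0.053 180
```

```text
clock: 20.55
tool_pos: [0.5947, 0.0297, 0.0554]
orientation: [-180.0, -0.0, 180.0]
force: [-0.3, -0.3, -0.4]
opening: 0.0269
clock: 20.92
tool_pos: [0.5949, 0.0297, 0.0544]
orientation: [180.0, 0.0, 180.0]
force: [0.6, 0.5, 1.0]
opening: 0.027
t 20.925 pos [0.5949 0.0297 0.0544] rpy [180.     0.   179.97] F [0.6 0.5 1. ] open 0.027
turn units [ 0.     0.    -0.005] shift(now axes) [-0.003 -0.001  0.035] shift(final axes) [-0.003 -0.001  0.035]
```

```bash
python3 -m jog '0 0 0 0 0 0.03 -1;0 0 0 0 0 0 -1;0 0 0 0 0 0 1;0 0 0 0 0 0 1;0 0 0 0 0 0 1;0 0 0 0 0 0 1;0 0 0 0 0 -0.8 1;0 0 0 0 0 -0.9 1'
python3 -m jog '0 0 0 0 0 -0.9 1;0 0 0 0 0 -0.2 1;0 0 0 0.585 0.96 0 1;0 0 0 0.585 0.96 0 1;0 0 0 0.585 0.96 0 1;0 0 0 0.585 0.96 0 1;0 0 0 0.585 0.96 0 1;0 0 0 0 0 0 1'
python3 to.py .478 .223 .071 180
python3 - <<'E'
from fit import *
p,d=snap('scene','a8s.png');s=cloud('scene',d); p,d=snap('top','a8.png');t=cloud('top',d)
print(fitc(s,[.597,.0325],.014,.052,.066,rs=.008))
for nm,W in(('s',s),('t',t)):
    P=W.reshape(-1,3);P=P[np.isfinite(P).all(1)]
    rr=np.hypot(*(P[:,:2]-[.595,.0318]).T)
    k=P[(rr<.012)&(P[:,2]>.03)&(P[:,2]<.12)]
    if len(k): print(nm,len(k),'vial top z',np.percentile(k[:,2],[50,90]),k.mean(0))
a=cv2.imread('pics/a8.png')[140:230,230:330];b=cv2.imread('pics/a8s.png')[150:270,190:310]
cv2.imwrite('pics/a8c.png',np.hstack([cv2.resize(a,(400,360)),cv2.resize(b,(360,360))]))
E
```

```text
clock: 21.92
tool_pos: [0.5944, 0.0296, 0.1213]
orientation: [-180.0, -0.1, 180.0]
force: [0.4, 0.4, -0.2]
opening: 0.0814
clock: 22.92
tool_pos: [0.4765, 0.2237, 0.1648]
orientation: [180.0, -0.0, -179.8]
force: [0.8, 0.7, 0.3]
opening: 0.088
t 22.925 pos [0.4765 0.2237 0.1648] rpy [ 1.8000e+02 -3.0000e-02 -1.7984e+02] F [0.8 0.7 0.3] open 0.088
turn units [ 0.    -0.004  0.029] shift(now axes) [-0.039 -0.019  2.345] shift(final axes) [-0.038 -0.018  2.345]
(array([0.5948, 0.0336]), 18, np.float64(0.0014))
s 3 vial top z [0.04753455 0.04983983] [0.58434573 0.03577118 0.04750877]
t 68 vial top z [0.09027188 0.09306997] [0.59281603 0.03141297 0.08854834]
```

View pics/a8c.png

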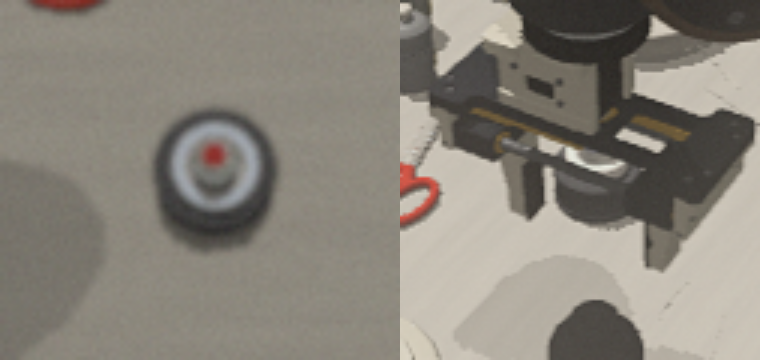

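The top crop shows the red-topped vial upright in the centre of the insert at (213,155), top at z ≈ 91 mm, so it's seated. Next is the cap.

```bash
python3 -m jog '0 0 0.029 -0.035 -0.018 0.8 1;0 0 0 0 0 0.8 1;0 0 0 0 0 0.5 1;0 0 0 0 0 0 1;0 0 0 0 0 0 1;0 0 0 0 0 0 1'
python3 to.py .478 .223 .071 180
```

```text
clock: 23.78
tool_pos: [0.48, 0.2213, 0.0822]
orientation: [179.9, 0.1, 179.8]
force: [-0.6, 0.2, 0.4]
opening: 0.0875
t 23.775 pos [0.48   0.2213 0.0822] rpy [1.7993e+02 7.0000e-02 1.7979e+02] F [-0.6  0.2  0.4] open 0.0875
turn units [ 0.012  0.013 -0.037] shift(now axes) [0.05  0.043 0.279] shift(final axes) [0.05  0.043 0.279]
```

```bash
python3 -m jog '0 0 -0.037 0.05 0.043 0.27 1;0 0 0 0 0 0 1;0 0 0 0 0 0 1'
python3 to.py .478 .223 .071 180
python3 -m jog '0 0 0 0 0 0 -1;0 0 0 0 0 0 -1;0 0 0 0 0 0 -1;0 0 0 0 0 0 -1;0 0 0 0 0 0 -1;0 0 0 0 0 0 -1;0 0 0 0 0 0 -1;0 0 0 0 0 0 -1'
python3 to.py .478 .223 .071 180
```

```text
clock: 24.15
tool_pos: [0.4772, 0.2229, 0.0703]
orientation: [-180.0, -0.0, -180.0]
force: [0.2, 0.2, 0.6]
opening: 0.0874
t 24.15 pos [0.4772 0.2229 0.0703] rpy [-1.7999e+02 -1.0000e-02 -1.7996e+02] F [0.2 0.2 0.6] open 0.0874
turn units [-0.002 -0.001  0.007] shift(now axes) [-0.019  0.003 -0.018] shift(final axes) [-0.019  0.003 -0.018]
clock: 25.15
tool_pos: [0.4777, 0.2231, 0.0705]
orientation: [180.0, 0.0, -180.0]
force: [2.9, 1.2, -0.7]
opening: 0.0354
t 25.15 pos [0.4777 0.2231 0.0705] rpy [ 1.7997e+02  4.0000e-02 -1.7997e+02] F [ 2.9  1.2 -0.7] open 0.0354
turn units [0.005 0.007 0.005] shift(now axes) [-0.007 -0.003 -0.012] shift(final axes) [-0.007 -0.003 -0.012]
```

```bash
python3 -m jog '0 0 0 0 0 -0.1 -1;0 0 0 0 0 -0.4 -1;0 0 0 0 0 -0.5 -1;0 0 0 0 0 -0.5 -1;0 0 0 0 0 -0.5 -1;0 0 0 0 0 -0.5 -1;0 0 0 0 0 -0.5 -1;0 0 0 0 0 0 -1'
python3 to.py .595 .0310 .19 180
```

```text
clock: 26.15
tool_pos: [0.4772, 0.2229, 0.191]
orientation: [179.9, 0.0, -180.0]
force: [-0.0, 0.6, -5.6]
opening: 0.0355
t 26.15 pos [0.4772 0.2229 0.191 ] rpy [ 1.7994e+02  3.0000e-02 -1.7999e+02] F [-0.   0.6 -5.6] open 0.0355
turn units [0.011 0.004 0.001] shift(now axes) [-2.946 -4.797  0.021] shift(final axes) [-2.946 -4.797  0.025]
```

```bash
python3 -m jog '0 0 0 -0.4 -0.65 0 -1;0 0 0 -0.45 -0.73 0 -1;0 0 0 -0.45 -0.73 0 -1;0 0 0 -0.45 -0.73 0 -1;0 0 0 -0.45 -0.73 0 -1;0 0 0 -0.45 -0.73 0 -1;0 0 0 -0.27 -0.47 0 -1;0 0 0 0 0 0 -1'
python3 -m jog '0 0 0 0 0 0 -1;0 0 0 0 0 0 -1'
python3 to.py .595 .0310 .19 180
python3 - <<'E'
from fit import *
for i in range(3):
    p,d=snap('scene','a9s.png');s=cloud('scene',d)
    o=ctrl.get_obs()['tool_pos'];z=o[2]-.0705
    print(o.round(4),fitc(s,o[:2]+[.0015,.001],.036,z+.006,z+.045),fitc(s,[.5975,.032],.038,.006,.030),fitc(s,[.597,.0325],.027,.038,.047,rs=.006),fitc(s,[.597,.0325],.014,.052,.066,rs=.006))
b=cv2.imread('pics/a9s.png')[110:270,190:350]
cv2.imwrite('pics/a9c.png',cv2.resize(b,(520,520)))
E
```

```text
clock: 27.15
tool_pos: [0.5933, 0.0305, 0.188]
orientation: [-180.0, -0.2, 179.9]
force: [-0.3, 0.6, -6.2]
opening: 0.0354
clock: 27.4
tool_pos: [0.5936, 0.0326, 0.1898]
orientation: [-180.0, -0.1, -179.9]
force: [1.1, 1.2, -5.2]
opening: 0.0354
t 27.4 pos [0.5936 0.0326 0.1898] rpy [-1.8000e+02 -5.0000e-02 -1.7995e+02] F [ 1.1  1.2 -5.2] open 0.0354
turn units [-0.    -0.009  0.009] shift(now axes) [-0.035 -0.039 -0.004] shift(final axes) [-0.035 -0.039 -0.004]
[0.5937 0.0326 0.1901] (array([0.596 , 0.0326]), 397, np.float64(0.0014)) (array([0.5977, 0.0321]), 185, np.float64(0.0014)) (array([0.5977, 0.0323]), 65, np.float64(0.0015)) (array([0.5965, 0.033 ]), 49, np.float64(0.0013))
[0.5938 0.0326 0.1902] (array([0.5961, 0.0327]), 393, np.float64(0.0013)) (array([0.5976, 0.0318]), 193, np.float64(0.0013)) (array([0.5968, 0.0323]), 61, np.float64(0.0014)) (array([0.5964, 0.0325]), 46, np.float64(0.0013))
[0.594  0.0326 0.1904] (array([0.5962, 0.0329]), 398, np.float64(0.0014)) (array([0.5978, 0.0319]), 191, np.float64(0.0014)) (array([0.5968, 0.0324]), 61, np.float64(0.0011)) (array([0.5959, 0.0327]), 50, np.float64(0.0011))
```

View pics/a9c.png

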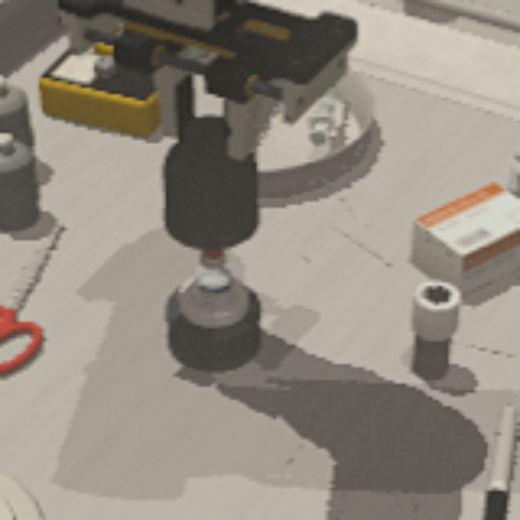

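The crop shows the cap at (212,190) directly above the vial and pot at (213,300). I'll nudge it +1.3 mm in x and -0.5 mm in y, then lower.

```bash
python3 -m jog '0 0 0 -0.028 -0.012 0.3 -1;0 0 0 0 0 0.3 -1;0 0 0 0 0 0.3 -1;0 0 0 0 0 0 -1;0 0 0 0 0 0 -1;0 0 0 0 0 0 -1'
python3 to.py .5951 .0322 .1065 180
python3 - <<'E'
from fit import *
for i in range(2):
    p,d=snap('scene','a10s.png');s=cloud('scene',d)
    o=ctrl.get_obs()['tool_pos'];z=o[2]-.0705
    print(o.round(4),fitc(s,o[:2]+[.0015,.001],.036,z+.006,z+.045),fitc(s,[.5975,.032],.038,.006,.030),fitc(s,[.597,.0325],.027,.038,.047,rs=.006))
E
```

```text
clock: 28.3
tool_pos: [0.5957, 0.0316, 0.1549]
orientation: [180.0, 0.1, -180.0]
force: [-0.7, 0.6, -6.3]
opening: 0.0355
t 28.3 pos [0.5957 0.0316 0.1549] rpy [ 1.7999e+02  5.0000e-02 -1.7998e+02] F [-0.7  0.6 -6.3] open 0.0355
turn units [0.002 0.009 0.003] shift(now axes) [0.016 0.014 1.209] shift(final axes) [0.014 0.014 1.209]
[0.5956 0.0316 0.1549] (array([0.5981, 0.032 ]), 370, np.float64(0.0014)) (array([0.5977, 0.0321]), 193, np.float64(0.0014)) (array([0.5967, 0.0321]), 63, np.float64(0.0014))
[0.5956 0.0316 0.1548] (array([0.5983, 0.032 ]), 376, np.float64(0.0013)) (array([0.5975, 0.0318]), 191, np.float64(0.0013)) (array([0.5963, 0.0318]), 61, np.float64(0.0014))
```

```bash
python3 -m jog '0 0 0 0.015 0.005 0.3 -1;0 0 0 0 0 0.3 -1;0 0 0 0 0 0.12 -1;0 0 0 0 0 0 -1;0 0 0 0 0 0 -1'
python3 to.py .5950 .0319 .1065 180
python3 -m jog '0 0 0 0 0 0.08 -1;0 0 0 0 0 0 -1;0 0 0 0 0 0.08 -1;0 0 0 0 0 0 -1'
python3 to.py .5950 .0319 .1065 180
```

```text
clock: 29.02
tool_pos: [0.595, 0.0318, 0.1258]
orientation: [-180.0, 0.0, -180.0]
force: [0.0, -0.2, -5.3]
opening: 0.0356
t 29.025 pos [0.595  0.0318 0.1258] rpy [-1.8000e+02  2.0000e-02 -1.7998e+02] F [ 0.  -0.2 -5.3] open 0.0356
turn units [-0.     0.004  0.004] shift(now axes) [0.    0.003 0.482] shift(final axes) [0.    0.003 0.482]
clock: 29.52
tool_pos: [0.5945, 0.0317, 0.1188]
orientation: [-180.0, -0.0, -180.0]
force: [-0.3, -0.4, -5.7]
opening: 0.0353
t 29.525 pos [0.5945 0.0317 0.1188] rpy [-1.7999e+02 -3.0000e-02 -1.7999e+02] F [-0.3 -0.4 -5.7] open 0.0353
turn units [-0.001 -0.006  0.002] shift(now axes) [-0.013  0.005  0.309] shift(final axes) [-0.013  0.005  0.309]
```

```bash
python3 -m jog '0 0 0 -0.01 0 0.08 -1;0 0 0 0 0 0 -1;0 0 0 0 0 0.08 -1;0 0 0 0 0 0 -1'
python3 -m jog '0 0 0 0 0 0.06 -1;0 0 0 0 0 0 -1;0 0 0 0 0 0.04 -1;0 0 0 0 0 0 -1'
python3 to.py .5950 .0319 .1065 180
```

```text
clock: 30.02
tool_pos: [0.5949, 0.0317, 0.1124]
orientation: [-180.0, -0.0, -180.0]
force: [-0.6, 0.3, -6.4]
opening: 0.0352
clock: 30.52
tool_pos: [0.595, 0.0317, 0.1086]
orientation: [-180.0, -0.0, -180.0]
force: [-0.6, -0.5, -4.7]
opening: 0.0353
t 30.525 pos [0.595  0.0317 0.1086] rpy [-1.8000e+02 -1.0000e-02 -1.7998e+02] F [-0.6 -0.5 -4.7] open 0.0353
turn units [-0.001 -0.003  0.003] shift(now axes) [-0.     0.004  0.053] shift(final axes) [-0.     0.004  0.053]
```

```bash
python3 -m jog '0 0 0 0 0 0.04 -1;0 0 0 0 0 0 -1;0 0 0 0 0 0.02 -1;0 0 0 0 0 0 -1'
python3 to.py .5950 .0319 .1065 180
python3 -m jog '0 0 0 0 0 0 1;0 0 0 0 0 0 1;0 0 0 0 0 0 1;0 0 0 0 0 0 1;0 0 0 0 0 -0.6 1;0 0 0 0 0 -0.6 1;0 0 0 0 0 0 1'
python3 to.py .4315 -.0243 .16 180
```

```text
clock: 31.02
tool_pos: [0.5953, 0.0318, 0.1065]
orientation: [180.0, 0.0, -180.0]
force: [-0.4, 0.1, -4.5]
opening: 0.0355
t 31.025 pos [0.5953 0.0318 0.1065] rpy [ 1.8000e+02  2.0000e-02 -1.7997e+02] F [-0.4  0.1 -4.5] open 0.0355
turn units [0.    0.003 0.004] shift(now axes) [0.006 0.003 0.001] shift(final axes) [0.007 0.003 0.001]
clock: 31.9
tool_pos: [0.5964, 0.0321, 0.1565]
orientation: [179.9, 0.2, -180.0]
force: [0.3, -0.6, 0.4]
opening: 0.0869
t 31.9 pos [0.5964 0.0321 0.1565] rpy [ 179.94    0.22 -179.96] F [ 0.3 -0.6  0.4] open 0.0869
turn units [0.01  0.039 0.006] shift(now axes) [ 4.124 -1.407 -0.104] shift(final axes) [ 4.123 -1.41  -0.087]
```

```bash
python3 -m jog '0 0 0 0.7 -0.24 0 1;0 0 0 0.7 -0.24 0 1;0 0 0 0.7 -0.24 0 1;0 0 0 0.7 -0.24 0 1;0 0 0 0.7 -0.24 0.2 1;0 0 0 0.62 -0.21 0.3 1;0 0 0 0 0 0 1;0 0 0 0 0 0 1'
python3 to.py .431 -.0244 .05 180
python3 - <<'E'
from fit import *
p,d=snap('scene','b1s.png');s=cloud('scene',d); p,d=snap('top','b1.png');t=cloud('top',d)
print(fitc(s,[.5975,.032],.036,.042,.08),fitc(s,[.5975,.032],.038,.006,.03))
P=t.reshape(-1,3);P=P[np.isfinite(P).all(1)];k=P[(abs(np.hypot(*(P[:,:2]-[.593,.0318]).T)-.0125)<.003)&(P[:,2]>.08)];print(np.median(k[:,2]),len(k))
q=P[(np.hypot(*(P[:,:2]-[.593,.0318]).T)<.022)&(P[:,2]>.113)&(P[:,2]<.13)][:,:2];h=cv2.convexHull((q*1000).astype(np.float32)); M=cv2.moments(h); print(M['m10']/M['m00'],M['m01']/M['m00'],2*np.sqrt(M['m00']/np.pi))
a=cv2.imread('pics/b1.png')[140:280,230:400];b=cv2.imread('pics/b1s.png')[130:270,190:360]
cv2.imwrite('pics/b1c.png',np.hstack([cv2.resize(a,(390,321)),cv2.resize(b,(390,321))]))
E
```

```text
clock: 32.9
tool_pos: [0.4309, -0.0245, 0.1346]
orientation: [180.0, 0.0, -180.0]
force: [0.9, 0.3, -0.5]
opening: 0.0875
t 32.9 pos [ 0.4309 -0.0245  0.1346] rpy [ 1.8000e+02  4.0000e-02 -1.7997e+02] F [ 0.9  0.3 -0.5] open 0.0875
turn units [0.001 0.007 0.006] shift(now axes) [-1.000e-03  2.000e-03  2.115e+00] shift(final axes) [-2.000e-03  3.000e-03  2.115e+00]
(array([0.5977, 0.0321]), 337, np.float64(0.0013)) (array([0.5978, 0.0321]), 197, np.float64(0.0013))
0.12071060127474997 91
592.9250153685894 32.251225798657764 34.7372810028324
```

View pics/b1c.png

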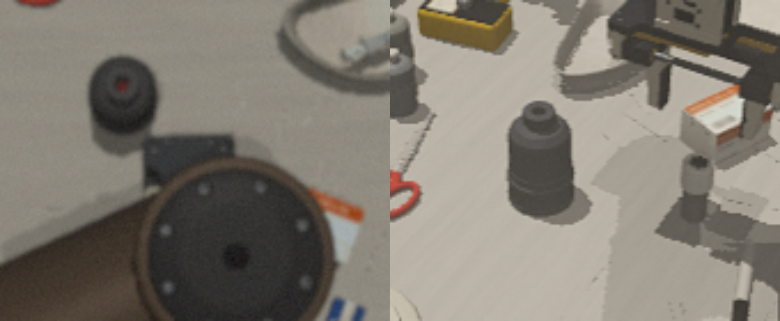

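The cap sits concentric on the pot, with the red vial top visible through the needle hole at (122,85). Its top reads z = 120.7 mm against 120 expected. Next is the shield.

```bash
python3 -m jog '0 0 0 0 0 0.7 1;0 0 0 0 0 0.7 1;0 0 0 0 0 0.5 1;0 0 0 0 0 0.18 1;0 0 0 0 0 0 1;0 0 0 0 0 0 1;0 0 0 0 0 0 1'
python3 to.py .431 -.0244 .052 180
```

```text
clock: 33.88
tool_pos: [0.4309, -0.0245, 0.0519]
orientation: [180.0, 0.1, -180.0]
force: [0.4, 0.5, -0.0]
opening: 0.0877
t 33.875 pos [ 0.4309 -0.0245  0.0519] rpy [ 1.7997e+02  8.0000e-02 -1.7998e+02] F [ 0.4  0.5 -0. ] open 0.0877
turn units [0.005 0.014 0.004] shift(now axes) [-0.003  0.002 -0.004] shift(final axes) [-0.003  0.002 -0.004]
```

```bash
python3 -m jog '0 0 0 0 0 0 -1;0 0 0 0 0 0 -1;0 0 0 0 0 0 -1;0 0 0 0 0 0 -1;0 0 0 0 0 0 -1;0 0 0 0 0 0 -1;0 0 0 0 0 0 -1;0 0 0 0 0 0 -1'
python3 -m jog '0 0 0 0 0 -0.1 -1;0 0 0 0 0 -0.4 -1;0 0 0 0 0 -0.5 -1;0 0 0 0 0 -0.3 -1;0 0 0 0 0 0 -1'
python3 to.py .6214 -.0791 .09 180
```

```text
clock: 34.88
tool_pos: [0.4304, -0.0246, 0.0512]
orientation: [180.0, 0.0, -180.0]
force: [0.8, 0.4, -1.8]
opening: 0.0341
clock: 35.5
tool_pos: [0.4307, -0.0245, 0.1038]
orientation: [180.0, 0.1, -180.0]
force: [-0.2, 0.0, -3.1]
opening: 0.0342
t 35.5 pos [ 0.4307 -0.0245  0.1038] rpy [ 1.7996e+02  9.0000e-02 -1.7999e+02] F [-0.2  0.  -3.1] open 0.0342
turn units [0.008 0.015 0.002] shift(now axes) [-4.768 -1.366  0.35 ] shift(final axes) [-4.769 -1.365  0.344]
```

```bash
python3 -m jog '0 0 0 -0.4 -0.116 0 -1;0 0 0 -0.73 -0.21 0 -1;0 0 0 -0.73 -0.21 0 -1;0 0 0 -0.73 -0.21 0 -1;0 0 0 -0.73 -0.21 0 -1;0 0 0 -0.73 -0.21 0 -1;0 0 0 -0.5 -0.14 0 -1;0 0 0 -0.22 -0.06 0 -1'
python3 -m jog '0 0 0 0 0 0 -1;0 0 0 0 0 0 -1;0 0 0 0 0 0.5 -1;0 0 0 0 0 0.4 -1;0 0 0 0 0 0 -1;0 0 0 0 0 0 -1'
python3 to.py .6214 -.0791 .0525 180
```

```text
clock: 36.5
tool_pos: [0.622, -0.0801, 0.1012]
orientation: [-180.0, -0.1, 180.0]
force: [-1.1, 0.2, -3.9]
opening: 0.0342
clock: 37.25
tool_pos: [0.6214, -0.0792, 0.0677]
orientation: [-180.0, 0.0, -180.0]
force: [0.5, 0.6, -3.7]
opening: 0.0344
t 37.25 pos [ 0.6214 -0.0792  0.0677] rpy [-1.7999e+02  3.0000e-02 -1.7996e+02] F [ 0.5  0.6 -3.7] open 0.0344
turn units [-0.002  0.005  0.007] shift(now axes) [0.001 0.003 0.379] shift(final axes) [0.001 0.003 0.379]
```

```bash
python3 -m jog '0 0 0 0 0 0.25 -1;0 0 0 0 0 0.09 -1;0 0 0 0 0 0 -1;0 0 0 0 0 0 -1'
python3 to.py .6214 -.0791 .0518 180
python3 -m jog '0 0 0 0 0 0.05 -1;0 0 0 0 0 0 -1'
python3 to.py .6214 -.0791 .0518 180
```

```text
clock: 37.75
tool_pos: [0.6213, -0.0793, 0.0537]
orientation: [-180.0, 0.0, -180.0]
force: [0.1, -0.1, -3.3]
opening: 0.0342
t 37.75 pos [ 0.6213 -0.0793  0.0537] rpy [-1.8000e+02  1.0000e-02 -1.7998e+02] F [ 0.1 -0.1 -3.3] open 0.0342
turn units [-0.     0.002  0.003] shift(now axes) [-0.003  0.005  0.046] shift(final axes) [-0.003  0.005  0.046]
clock: 38.0
tool_pos: [0.621, -0.0793, 0.0515]
orientation: [180.0, -0.0, -180.0]
force: [-0.4, -0.3, -3.6]
opening: 0.0341
t 38.0 pos [ 0.621  -0.0793  0.0515] rpy [ 1.8000e+02 -1.0000e-02 -1.7998e+02] F [-0.4 -0.3 -3.6] open 0.0341
turn units [ 0.    -0.002  0.003] shift(now axes) [-0.009  0.005 -0.008] shift(final axes) [-0.009  0.005 -0.008]
```

Not in contact yet, so I'll go down another fraction of a millimetre, then let go and rise.

```bash
python3 -m jog '0 0 0 0 0 0.02 -1;0 0 0 0 0 0 -1;0 0 0 0 0 0 -1'
python3 -m jog '0 0 0 0 0 0 1;0 0 0 0 0 0 1;0 0 0 0 0 0 1;0 0 0 0 0 0 1;0 0 0 0 0 -0.6 1;0 0 0 0 0 -0.7 1;0 0 0 0 0 -0.7 1;0 0 0 0 0 0 1'
python3 to.py .456 -.1657 .15 156.5
```

```text
clock: 38.38
tool_pos: [0.6213, -0.0793, 0.0512]
orientation: [-180.0, 0.0, -180.0]
force: [-1.3, -0.0, 2.7]
opening: 0.034
clock: 39.38
tool_pos: [0.6228, -0.0792, 0.1334]
orientation: [180.0, 0.3, -180.0]
force: [-0.2, 0.6, 0.3]
opening: 0.0882
t 39.375 pos [ 0.6228 -0.0792  0.1334] rpy [ 179.98    0.27 -179.96] F [-0.2  0.6  0.3] open 0.0882
turn units [0.013 0.046 4.109] shift(now axes) [ 4.168 -2.16  -0.435] shift(final axes) [ 2.961 -3.646 -0.414]
```

```bash
python3 -m jog '0 0 0.822 0 0 -0.1 1;0 0 0.822 0 0 -0.1 1;0 0 0.822 0 0 -0.1 1;0 0 0.822 0 0 -0.1 1;0 0 0.822 0 0 0 1;0 0 0 0.59 -0.72 0 1;0 0 0 0.59 -0.72 0 1;0 0 0 0.59 -0.72 0 1'
python3 -m jog '0 0 0 0.59 -0.72 0 1;0 0 0 0.59 -0.72 0 1;0 0 0 0 0 0 1;0 0 0 0 0 0 1'
python3 to.py .4555 -.166 .010 156.5
python3 - <<'E'
from fit import *
p,d=snap('scene','b2s.png');s=cloud('scene',d); p,d=snap('top','b2.png');t=cloud('top',d)
P=t.reshape(-1,3);P=P[np.isfinite(P).all(1)]
q=P[(np.hypot(*(P[:,:2]-[.62,-.079]).T)<.025)&(P[:,2]>.07)&(P[:,2]<.09)][:,:2]
if len(q)>10:
    h=cv2.convexHull((q*1000).astype(np.float32)); M=cv2.moments(h); print('shield top',M['m10']/M['m00'],M['m01']/M['m00'],2*np.sqrt(M['m00']/np.pi))
P=s.reshape(-1,3);P=P[np.isfinite(P).all(1)]
q=P[(np.hypot(*(P[:,:2]-[.454,-.166]).T)<.06)&(P[:,2]>.042)&(P[:,2]<.054)][:,:2];print(len(q),cv2.minAreaRect((q*1000).astype(np.float32)))
print(fitc(s,[.622,-.078],.018,.048,.075),fitc(s,[.622,-.078],.014,.006,.04))
a=cv2.imread('pics/b2.png')[120:290,230:440];b=cv2.imread('pics/b2s.png')[110:270,200:400]
cv2.imwrite('pics/b2c.png',np.hstack([cv2.resize(a,(390,316)),cv2.resize(b,(390,316))]))
E
```

```text
clock: 40.38
tool_pos: [0.5202, -0.1306, 0.1459]
orientation: [-180.0, -0.1, 156.5]
force: [0.3, 0.5, 0.4]
opening: 0.0875
clock: 40.88
tool_pos: [0.4558, -0.1642, 0.1467]
orientation: [180.0, 0.0, 156.5]
force: [-0.5, 0.3, -0.2]
opening: 0.0877
t 40.875 pos [ 0.4558 -0.1642  0.1467] rpy [1.7999e+02 3.0000e-02 1.5646e+02] F [-0.5  0.3 -0.2] open 0.0877
turn units [ 0.002  0.005 -0.008] shift(now axes) [-0.009 -0.046  3.419] shift(final axes) [-0.011 -0.045  3.419]
shield top 619.5909193373965 -78.61427105933652 33.98823156461849
519 ((458.19342041015625, -164.01771545410156), (96.44534301757812, 68.4997787475586), 65.98418426513672)
(array([ 0.6241, -0.0787]), 108, np.float64(0.0015)) (array([ 0.6232, -0.0778]), 66, np.float64(0.0014))
```

View pics/b2c.png

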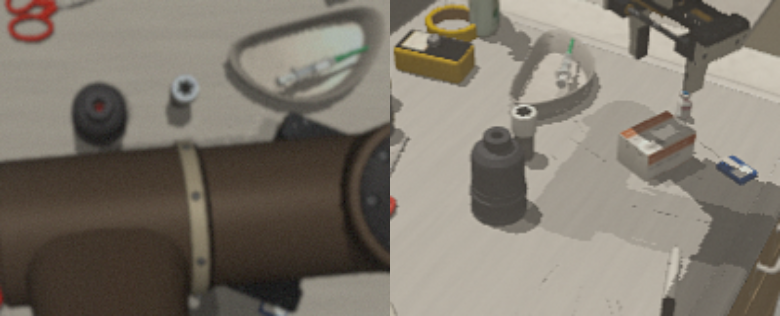

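The shield stands upright at top-crop (184,90), on the line and 114 mm from the pot axis. The gripper is now over the needle box.

```bash
python3 -m jog '0 0 0 0 -0.045 0.8 1;0 0 0 0 0 0.8 1;0 0 0 0 0 0.8 1;0 0 0 0 0 0.6 1;0 0 0 0 0 0.3 1;0 0 0 0 0 0 1;0 0 0 0 0 0 1;0 0 0 0 0 0 1'
python3 to.py .4555 -.166 .014 156.5
```

```text
clock: 41.98
tool_pos: [0.4555, -0.1658, 0.0156]
orientation: [180.0, 0.1, 156.5]
force: [-0.1, -0.3, 0.4]
opening: 0.0878
t 41.975 pos [ 0.4555 -0.1658  0.0156] rpy [1.7996e+02 9.0000e-02 1.5647e+02] F [-0.1 -0.3  0.4] open 0.0878
turn units [ 0.007  0.016 -0.005] shift(now axes) [-0.003 -0.004  0.041] shift(final axes) [-0.003 -0.004  0.041]
```

```bash
python3 -m jog '0 0 0 0 0 0 -1;0 0 0 0 0 0 -1;0 0 0 0 0 0 -1;0 0 0 0 0 0 -1;0 0 0 0 0 0 -1;0 0 0 0 0 0 -1;0 0 0 0 0 0 -1;0 0 0 0 0 0 -1'
python3 -m jog '0 0 0 0 0 -0.1 -1;0 0 0 0 0 -0.4 -1;0 0 0 0 0 -0.7 -1;0 0 0 0 0 -0.7 -1;0 0 0 0 0 -0.7 -1;0 0 0 0 0 0 -1'
python3 to.py .47 .12 .12 156.5
python3 to.py .5686 .1427 .06 193.4
```

```text
clock: 42.98
tool_pos: [0.455, -0.1659, 0.0149]
orientation: [180.0, 0.0, 156.5]
force: [0.4, -0.5, 5.3]
opening: 0.062
clock: 43.72
tool_pos: [0.4557, -0.1658, 0.1205]
orientation: [179.9, 0.2, 156.5]
force: [0.1, 0.5, -2.0]
opening: 0.0618
t 43.725 pos [ 0.4557 -0.1658  0.1205] rpy [179.91   0.18 156.48] F [ 0.1  0.5 -2. ] open 0.0618
turn units [ 0.015  0.032 -0.004] shift(now axes) [2.525 6.693 0.016] shift(final axes) [2.522 6.694 0.014]
t 43.725 pos [ 0.4557 -0.1658  0.1205] rpy [179.91   0.18 156.48] F [ 0.1  0.5 -2. ] open 0.0618
turn units [ 4.000e-03  3.600e-02 -6.445e+00] shift(now axes) [0.496 8.195 1.525] shift(final axes) [-4.532  6.848  1.514]
```

```bash
python3 -m jog '0 0 0 0.2 0.5 0 -1;0 0 0 0.31 0.82 0 -1;0 0 0 0.31 0.82 0 -1;0 0 0 0.31 0.82 0 -1;0 0 0 0.31 0.82 0 -1;0 0 0 0.31 0.82 0 -1;0 0 0 0.31 0.82 0 -1;0 0 0 0.31 0.82 0 -1'
python3 -m jog '0 0 0 0.15 0.45 0 -1;0 0 -0.806 0 0 0 -1;0 0 -0.806 0 0 0 -1;0 0 -0.806 0 0 0 -1;0 0 -0.806 0 0 0 -1;0 0 -0.806 0 0 0 -1;0 0 -0.806 0 0 0 -1;0 0 -0.806 0 0 0 -1'
python3 -m jog '0 0 -0.806 0 0 0 -1;0 0 0 0 0 0 -1;0 0 0 0 0 0 -1'
python3 to.py .5686 .1427 .06 193.4
```

```text
clock: 44.72
tool_pos: [0.4665, 0.1016, 0.1176]
orientation: [-179.9, -0.1, 156.5]
force: [0.8, -1.3, -1.6]
opening: 0.0617
clock: 45.72
tool_pos: [0.4686, 0.1191, 0.1179]
orientation: [-180.0, -0.1, -171.1]
force: [0.1, -0.5, -1.4]
opening: 0.0617
clock: 46.1
tool_pos: [0.4689, 0.1194, 0.1184]
orientation: [-180.0, -0.0, -166.7]
force: [0.0, 0.5, -1.4]
opening: 0.0616
t 46.1 pos [0.4689 0.1194 0.1184] rpy [-1.7999e+02 -4.0000e-02 -1.6670e+02] F [ 0.   0.5 -1.4] open 0.0616
turn units [-0.002 -0.008 -0.018] shift(now axes) [-2.56  -0.007  1.458] shift(final axes) [-2.559 -0.012  1.46 ]
```

```bash
python3 -m jog '0 0 0 -0.5 0 0 -1;0 0 0 -0.7 0 0 -1;0 0 0 -0.7 0 0 -1;0 0 0 -0.66 0 0.3 -1;0 0 0 0 0 0.5 -1;0 0 0 0 0 0.6 -1;0 0 0 0 0 0.5 -1;0 0 0 0 0 0 -1'
python3 to.py .5686 .1427 .015 193.4
```

```text
clock: 47.1
tool_pos: [0.5676, 0.1427, 0.0411]
orientation: [-179.9, -0.2, -166.7]
force: [0.4, -0.3, -0.9]
opening: 0.0616
t 47.1 pos [0.5676 0.1427 0.0411] rpy [-179.94   -0.21 -166.67] F [ 0.4 -0.3 -0.9] open 0.0616
turn units [-0.011 -0.036 -0.012] shift(now axes) [-0.027 -0.006  0.651] shift(final axes) [-0.025 -0.007  0.651]
```

```bash
python3 -m jog '0 0 0 0 0 0 -1;0 0 0 0 0 0.25 -1;0 0 0 0 0 0.2 -1;0 0 0 0 0 0 -1;0 0 0 0 0 0 -1'
python3 to.py .5686 .1427 .015 193.4
```

```text
clock: 47.72
tool_pos: [0.5689, 0.1435, 0.0248]
orientation: [-180.0, -0.0, -166.6]
force: [-0.1, -0.7, -1.2]
opening: 0.0619
t 47.725 pos [0.5689 0.1435 0.0248] rpy [-179.99   -0.   -166.58] F [-0.1 -0.7 -1.2] open 0.0619
turn units [-0.001 -0.     0.003] shift(now axes) [ 0.011 -0.019  0.245] shift(final axes) [ 0.011 -0.019  0.245]
```

```bash
python3 -m jog '0 0 0 0.01 -0.019 0.17 -1;0 0 0 0 0 0 -1;0 0 0 0 0 0.05 -1;0 0 0 0 0 0 -1'
python3 to.py .5686 .1427 .015 193.4
python3 -m jog '0 0 0 0 0 0.04 -1;0 0 0 0 0 0 -1'
python3 to.py .5686 .1427 .015 193.4
```

```text
clock: 48.22
tool_pos: [0.5685, 0.1426, 0.0158]
orientation: [-180.0, -0.0, -166.6]
force: [0.4, 0.2, -1.4]
opening: 0.0616
t 48.225 pos [0.5685 0.1426 0.0158] rpy [-1.8000e+02 -1.0000e-02 -1.6659e+02] F [ 0.4  0.2 -1.4] open 0.0616
turn units [-0.001 -0.002  0.002] shift(now axes) [-0.003  0.001  0.021] shift(final axes) [-0.003  0.001  0.021]
clock: 48.48
tool_pos: [0.5687, 0.1428, 0.015]
orientation: [-180.0, 0.0, -166.6]
force: [-2.3, -0.5, 4.4]
opening: 0.0618
t 48.475 pos [0.5687 0.1428 0.015 ] rpy [-1.8000e+02  3.0000e-02 -1.6657e+02] F [-2.3 -0.5  4.4] open 0.0618
turn units [-0.     0.005  0.005] shift(now axes) [ 0.004 -0.001 -0.001] shift(final axes) [ 0.004 -0.001 -0.001]
```

Touching down now (Fz is up). Release, rise, and back the arm away towards the robot.

```bash
python3 -m jog '0 0 0 0 0 0 1;0 0 0 0 0 0 1;0 0 0 0 0 0 1;0 0 0 0 0 0 1;0 0 0 0 0 -0.6 1;0 0 0 0 0 -1 1;0 0 0 0 0 -1 1;0 0 0 0 0 -1 1'
python3 -m jog '0 0 0 0 0 -0.8 1;0 0 0 0.5 -0.9 -0.3 1;0 0 0 0.5 -0.9 0 1;0 0 0 0.5 -0.9 0 1;0 0 0 0.3 -0.9 0 1;0 0 0 0 -0.9 0 1;0 0 0 0 -0.9 0 1;0 0 0 0 0 0 1'
python3 -m jog '0 0 0 0 -0.9 0 1;0 0 0 0 -0.9 0 1;0 0 0 0 -0.9 0 1;0 0 0 0 -0.9 0 1;0 0 0 0 -0.7 0 1;0 0 0 0 0 0 1;0 0 0 0 0 0 1'
python3 - <<'E'
from fit import *
p,d=snap('scene','c1s.png'); s=cloud('scene',d); p,d=snap('top','c1t.png');t=cloud('top',d)
P=t.reshape(-1,3);P=P[np.isfinite(P).all(1)]
pot=np.array([.5928,.0323]);u=np.array([.2318,-.9728]);n=np.array([.9728,.2318])
def c(x,r,a,b):
    q=P[(np.hypot(*(P[:,:2]-x).T)<r)&(P[:,2]>a)&(P[:,2]<b)];print('z',np.median(q[:,2]));return q[:,:2]
for nm,x,r,a,b in(('shield',[.62,-.079],.025,.07,.09),('cap',[.593,.032],.022,.113,.13),('box',[.567,.142],.065,.042,.055),('vialS',[.4586,-.2815],.015,.035,.06)):
    q=c(x,r,a,b)
    if len(q)<5: print(nm,'none');continue
    m=np.array(cv2.minAreaRect((q*1000).astype(np.float32))[0])/1000 if nm=='box' else np.array(cv2.minEnclosingCircle(q.astype(np.float32))[0])
    print(nm,m.round(4),'along',((m-pot)@u).round(4),'perp',((m-pot)@n).round(4),cv2.minAreaRect((q*1000).astype(np.float32))[1:])
print(ctrl.get_obs()['tool_pos'],ctrl.get_obs()['clock'])
E
```

```text
clock: 49.48
tool_pos: [0.5684, 0.1426, 0.1596]
orientation: [180.0, -0.0, -166.6]
force: [0.3, 0.9, -0.7]
opening: 0.0881
clock: 50.48
tool_pos: [0.5486, -0.0861, 0.2021]
orientation: [-180.0, -0.0, -166.7]
force: [-1.3, 0.2, 1.0]
opening: 0.088
clock: 51.35
tool_pos: [0.5883, -0.2507, 0.2021]
orientation: [180.0, -0.0, -166.6]
force: [-0.9, 0.1, -0.6]
opening: 0.0875
z nan
shield none
z 0.12018189222933695
cap [0.5933 0.0326] along -0.0001 perp 0.0006 ((34.16439437866211, 34.92388916015625), 88.32746887207031)
z 0.048714131580760434
box [0.5663 0.1436] along -0.1144 perp 0.0 ((62.345123291015625, 92.33246612548828), 13.458491325378418)
z nan
vialS none
[ 0.58847892 -0.25042897  0.20251528] 51.45
  return _methods._mean(a, axis=axis, dtype=dtype,
  ret = ret.dtype.type(ret / rcount)
```

View pics/c1s.png

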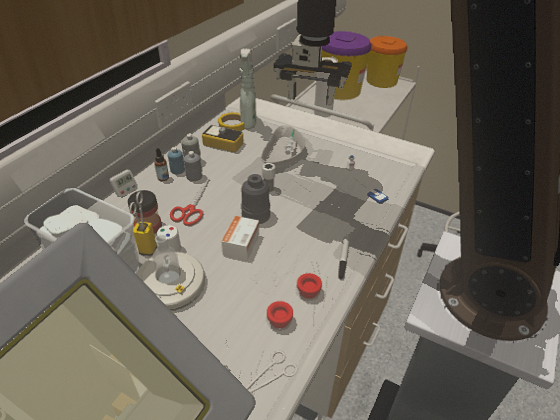

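View pics/c1t.png

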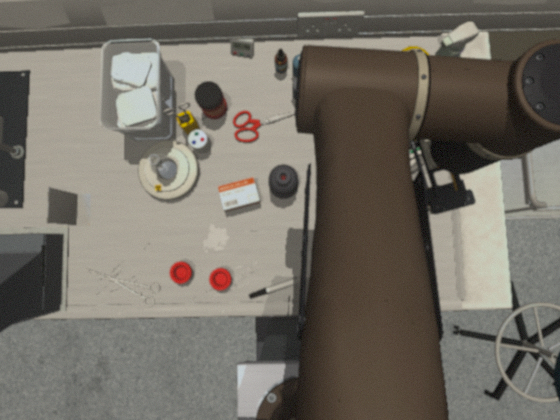

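Both views agree. The capped pot is at top (284,181), with the box flat beside it at (239,195). In the scene view the shield stands at (268,172) between pot and dish, and the small vial is untouched at (351,160). The arm hides the shield in the top view, so I'll check it once in the scene view.

```bash
python3 - <<'E'
from fit import *
p,d=snap('scene','c2s.png'); s=cloud('scene',d)
print('shield',fitc(s,[.623,-.078],.018,.048,.075),'pot',fitc(s,[.5977,.032],.038,.006,.03),'cap',fitc(s,[.5977,.032],.036,.042,.08))
print([(r['score'],np.round(r['location'],3)) for r in nets.boxes_of('vial_small','scene')[:1]])
b=cv2.imread('pics/c2s.png')[120:260,210:380];cv2.imwrite('pics/c2c.png',cv2.resize(b,(680,560)))
E
```

```text
shield (array([ 0.6237, -0.0783]), 119, np.float64(0.0016)) pot (array([0.5979, 0.0318]), 151, np.float64(0.0013)) cap (array([0.5973, 0.0321]), 328, np.float64(0.0013))
[(0.71, array([0.56 , 0.158, 0.046]))]
```

View pics/c2c.png

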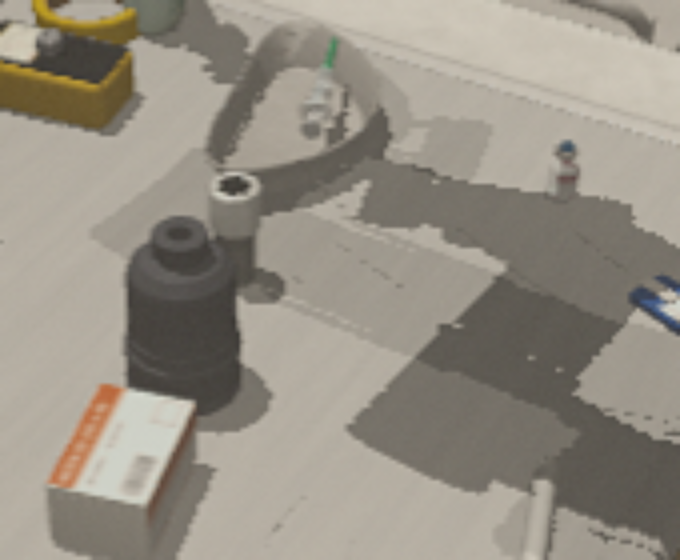

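The shield is upright at (235,230), the cap is level on the pot at (183,320), the box is flat and the small vial is standing at (565,170). The network's "vial_small" hit at (0.56, 0.158) is a false report: it falls on the box. I'll hand the job in.

```bash
python3 -c "
from plant import ctrl
print(ctrl.close_job())"
```

```text
the job is handed in; nothing more can be done
None
```

The job is done and handed in at about 51.5 s of the 118 s allowed. I seated the white insert, then the large red-topped vial upright, then the cap on the pot's rim. After that I stood the syringe shield in the gap and set the needle box flat on the other side of the pot.

**What the last checks showed**
- **Seating:** the insert's collar top read 49 mm, the vial top about 91 mm and the cap top 120 mm. The cap is within 1 mm of the pot's centre.
- **Syringe shield:** upright, 114 mm from the pot and 0.4 mm off the common line by the top camera. The final look was by the scene camera only, because the arm hid the shield in the top view; it gives 113 mm and about 0.4 mm off the line.
- **Needle box:** flat, 114.4 mm from the pot on the opposite side and on the line, with its long side along it.
- **Small vial and red look-alikes:** not touched. The small vial was hidden from the top view at the end, but the scene picture shows it standing in place.

**Disagreements**
- The two cameras differed by up to about 5 mm in x. I corrected for this with relative measurements in the scene camera and the released positions, and every insertion went in without notable force.
- The last network call for the small vial reported it at the needle box, which is a false report going by the picture.

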